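Rack, lock and tally a batch of cups

TASK

Put every bamboo cup, mouth down as it stands, in the lane of the wooden rack, and push the sliding fence up against the row so that the cups stand close together between fence and end stop. Then fold the fence's cam lever all the way down to lock it, and only after that book the batch on the counter: press its sprung lever fully down once for each cup in the rack, letting it come right up each time, no more and no fewer.

Things in the scene. Friction and masses are not known exactly. Their poses are not given: they have to be found in the camera images.
- rack: wooden cup rack, fixed, 106 wide (its x) by 410 long (its y). Origin: centre of its underside on the table; z up. Its lane runs along its y: floor 10 above the table, 84 wide between two side walls whose tops are 40 above the table, from the end stop (inner face at y = +191, top 72 above the table) to the fence. The lane has room for four cups in a row
- rack_stop (a point): point on the lane's floor at the middle of the end stop's inner face
- fence (a joint): the aluminium fence sliding along the lane, metres; 0 to 0.20, grows towards the end stop (rack +y). The face towards the cups is 305 mm from the end stop at 0, so the free lane is 0.305 minus this value. Face plate 76 wide, 10 thick, top 51 above the table; the carriage reaches 66 behind the face. It stays where it is left; about 5 N to slide
- fence_tab (a point): centre height of the rear face of the fence's black upright push tab, 52 above the table; the tab is 22 wide (rack x), 14 thick (rack y, lying ahead of this point), its top 84 above the table. This point is 65 behind the fence's face and 18 to the rack's -x side of the lane's middle. Push it towards rack +y to close the fence
- cam_lever (a joint): cam lever on the fence, rad: 0 upright (free), 1.57 folded down flat (locked), its tip going away from the cups (towards rack -y). It stays where it is left; under 1 N at the tip to turn. It starts nearly upright
- cam_hinge (a point): middle of the cam lever's hinge, 50 above the table, 30 behind the fence's face and 22 to the rack's +x side of the lane's middle; the hinge runs along the rack's x
- cam_tip (a point): middle of the cam lever's free end, 83 from the hinge; the lever is a straight bar 14 wide (rack x) and 15 thick with a black grip. Folded flat, it is 50 above the table (its own middle) and clear above the side walls and the carriage; the push tab is 22 to its side
- counter: grey tally counter, fixed, 125 (x) by 90 (y) by 128 tall, open at the front. Origin on the table; the base plate reaches from x = -48 to +78; z up; the lever points to its -x (front)
- tally_lever (a joint): the counter's sprung lever, rad: 0 up (at rest), 0.628 fully down (a stop). 2.5 N at the pad to start, 5.5 N fully down; it springs back up when let go
- tally_pad (a point): middle of the top of the lever's black press pad, 34 (x) by 44 (y), 91 in front of the hinge; 116 above the table at rest, about 55 when fully down, moving nearly straight down (up to 10 forward on the way). Its rear edge stands 28 in front of the case
- tally_wheel (a joint): the counter's ratchet wheel, rad, 0 at the start; each full press (lever past about 0.58) advances it one tooth, 0.5236 rad; a part press moves it only part of a tooth, which the next full press completes; it never turns back
- cup_0_center (a point): centre (half-way up) of a turned bamboo cup standing mouth down, closed end on top, its z axis up: 95 tall, tapering evenly from 66 across at the bottom to 56 across at the top; 75 g. Standing on the table its centre is 47.5 above the table; on the rack's floor 57.5
- cup_1_center (a point): centre (half-way up) of a turned bamboo cup standing mouth down, closed end on top, its z axis up: 95 tall, tapering evenly from 66 across at the bottom to 56 across at the top; 75 g. Standing on the table its centre is 47.5 above the table; on the rack's floor 57.5. Absent (None) in some starts
- cup_2_center (a point): centre (half-way up) of a turned bamboo cup standing mouth down, closed end on top, its z axis up: 95 tall, tapering evenly from 66 across at the bottom to 56 across at the top; 75 g. Standing on the table its centre is 47.5 above the table; on the rack's floor 57.5. Absent (None) in some starts
- cup_3_center (a point): centre (half-way up) of a turned bamboo cup standing mouth down, closed end on top, its z axis up: 95 tall, tapering evenly from 66 across at the bottom to 56 across at the top; 75 g. Standing on the table its centre is 47.5 above the table; on the rack's floor 57.5. Absent (None) in some starts
There are look-alikes about, which are no part of the job. Leave any orange look-alike of the part that bears cup_0_center alone.

How it is judged:
On the way, in this order (a step that is already met when the one before it is completed fails the run):
1. every cup stands mouth down in the lane, the fence is closed up on the row and its lever is still free (x of cup_0_center in the frame of rack between -0.014 and 0.014 m and y of cup_0_center in the frame of rack between -0.11 and 0.18 m and z of cup_0_center in the frame of rack between 0.05 and 0.066 m and angle between each of cup_0_center, cup_1_center, cup_2_center, cup_3_center's own z axis and vertical below 0.14 rad and x of cup_1_center in the frame of rack between -0.014 and 0.014 m and y of cup_1_center in the frame of rack between -0.11 and 0.18 m and z of cup_1_center in the frame of rack between 0.05 and 0.066 m and x of cup_2_center in the frame of rack between -0.014 and 0.014 m and y of cup_2_center in the frame of rack between -0.11 and 0.18 m and z of cup_2_center in the frame of rack between 0.05 and 0.066 m and x of cup_3_center in the frame of rack between -0.014 and 0.014 m and y of cup_3_center in the frame of rack between -0.11 and 0.18 m and z of cup_3_center in the frame of rack between 0.05 and 0.066 m and y of any of cup_0_center, cup_1_center, cup_2_center, cup_3_center in the frame of fence_tab below 0.112 m and value of joint cam_lever below 1.2 rad), for 0.2 s.
2. the cam lever is folded down, nothing booked yet on the counter (y of any of cup_0_center, cup_1_center, cup_2_center, cup_3_center in the frame of fence_tab below 0.112 m and value of joint cam_lever above 1.4 rad and value of joint tally_wheel below 0.3 rad), for 0.2 s.
3. the counter has been pressed once for each cup and its lever is up (((height (world z) of cup_1_center above 5 m and value of joint fence above 0.091 m and value of joint tally_wheel between 1.39 and 1.75 rad) or (height (world z) of cup_2_center above 5 m and value of joint fence above 0.091 m and value of joint tally_wheel between 1.39 and 1.75 rad) or (height (world z) of cup_3_center above 5 m and value of joint fence above 0.091 m and value of joint tally_wheel between 1.39 and 1.75 rad) or (not (height (world z) of cup_1_center above 5 m and height (world z) of rack_stop below 5 m) and not (height (world z) of cup_2_center above 5 m and height (world z) of rack_stop below 5 m) and not (height (world z) of cup_3_center above 5 m and height (world z) of rack_stop below 5 m) and value of joint fence above 0.025 m and value of joint tally_wheel between 1.91 and 2.27 rad)) and value of joint tally_lever below 0.08 rad), for 0.3 s.
At the end, for the whole second after the job is handed in: Every cup stands at rest mouth down in the lane, within 14 mm of its middle; free lane at most 16 mm longer than 66 mm per cup; cam lever past 1.4 rad; tally wheel advanced exactly one tooth (0.52 rad, within 0.18) per cup present; counter lever back up (all of step 3 and x of cup_0_center in the frame of rack between -0.014 and 0.014 m and y of cup_0_center in the frame of rack between -0.11 and 0.18 m and z of cup_0_center in the frame of rack between 0.05 and 0.066 m and angle between each of cup_0_center, cup_1_center, cup_2_center, cup_3_center's own z axis and vertical below 0.14 rad and x of cup_1_center in the frame of rack between -0.014 and 0.014 m and y of cup_1_center in the frame of rack between -0.11 and 0.18 m and z of cup_1_center in the frame of rack between 0.05 and 0.066 m and x of cup_2_center in the frame of rack between -0.014 and 0.014 m and y of cup_2_center in the frame of rack between -0.11 and 0.18 m and z of cup_2_center in the frame of rack between 0.05 and 0.066 m and x of cup_3_center in the frame of rack between -0.014 and 0.014 m and y of cup_3_center in the frame of rack between -0.11 and 0.18 m and z of cup_3_center in the frame of rack between 0.05 and 0.066 m and value of joint cam_lever above 1.4 rad and linear speed of each of cup_0, cup_1, cup_2, cup_3 below 0.02 m/s); the robot touches nothing.
Of cup_1, cup_2, cup_3 only 2 to 3 are there at a start; the rules pass over those that are not, and their reading is None.
At some moment in a run one of cup_0, cup_1, cup_2, cup_3 may be knocked a few centimetres aside while the robot is not near it.
It also fails if it takes over 208 s, if anything falls off the work surface, if the arm or the gripper's body presses on something with over 40 N, if the wrist force passes 120 N, or if a joint passes its speed limit or range.

ROBOT

A 6-joint arm with a two-finger parallel gripper is mounted at the origin on a cart in front of the work surface, level with it; the furniture and walls round the work are solid. World frame = base frame: x ahead of the robot, y to its left, z up, the work surface at z = 0. Lengths are in m, angles in rad, forces in N, time in s.
With the tool pointing down it reaches from about 0.275 to 0.85 m from the base axis. Payload 19 kg.
Tool frame: the origin (TCP) lies midway between the tips of the shut fingers; the grasp point (between the pads) lies 19 mm behind it; x points along the fingers, y is the direction in which the jaws open and shut, and the axes are right-handed (so a half turn about x gives the same grasp; the last joint's range is limited). The gripper opens to 85 mm and grips with 20 to 120 N. Pads are 22 mm wide; open, the fingers measure 114 mm over their backs; the gripper's body (76 mm by 85 mm) begins 54 mm behind the grasp point. The pads swing forward as they close: fully open they stand 13 mm farther back than shut.
Start: joints at [1.167, 0.15, 1.437, -0, 1.554, -0.134], TCP at [0.153, 0.554, 0.231] pointing down, gripper open.
Joint ranges: [-2.8, 2.8], [-0.68, 2.1], [0.12, 2.68], [-1.39, 4.53], [0.16, 2.79], [-2.81, 2.81]. Speed limits (rad/s): [1.89, 1.89, 2.22, 3.01, 3.01, 3.01].

INTERFACE

Orientations are given as a unit quaternion [w, x, y, z].
In Python, from station import manip, get_image, camera_params, spot_in, place_of gives the robot as it stands.
- The arm moves only by the shell command python3 -m inch 'ROWS' [FORCE]. ROWS is text: rows parted by semicolons, each of 5 numbers parted by spaces: the closure, from -1 (fully open) to 1 (shut), then the shift along the tool's x, y, z in mm, then the turn about the tool's x in rad. A call has 1 to 10 rows; each row is the pose to reach, as a shift and turn from the pose commanded when the call began, along the tool's axes at that moment; what a row does not reach only later rows make up. A row lasts 1/8 s, in which the tool goes at most 62.5 mm and 10.7 degrees, less where a joint would pass 70% of its speed; a pose out of reach is approached as far as the arm can. A call with a gripper value outside its range is refused whole. The fingers move at their own pace and stop on an object; FORCE is the grip in N (left out, the last holds). Time passes only in rows, so rows that repeat a pose let the fingers close. It gives the time, the measured TCP pose, the force and the opening at its end, in the units of the state.
- manip.get_state(): the state, without advancing time (a new reading comes with each control period).
- get_image(name): name is "scene" or "side" or "wrist"; returns (picture, depth): 420x560x3 uint8, blue, green, red; 420x560 float32, m along the optical axis (not along the pixel's ray), 0 where there is no reading.
- camera_params(name): a dict with "fx", "fy", "cx", "cy" (pixels), "rvec" (rotation vector, rad) and "tvec" (3), from world to camera coordinates, as OpenCV has them; the wrist camera has in their place "mount" (4x4, takes a point from camera to tool coordinates, whose origin is the TCP and whose axes are the tool frame's). Camera axes: x right, y down, z forward; pixel columns grow to the right and rows downward; lengths in m; the calibration is good to about 2 mm. A picture is of the moment at which its call begins: read the wrist's pose just before it. camera_params takes no time and is no camera call.
- manip.close_job(): hands the job in, once; it reports no verdict.
Trained networks look in the newest picture that a camera, given by its name, has taken for a name from the list of things; names that differ only in an ending like _2 or _b are one class to them, and where a whole thing is asked for, a point or a joint stands for the part that bears it (a point fixed in the world has none). Each returns a list of dicts, best first, with "confidence" (0 to 1); they miss things now and then, are a little off and sometimes report something else, mostly with a low value. They report only what shows in the picture. A call takes as long as a camera call. They do not tell look-alikes from the thing itself.
- spot_in(name, camera): "position" ([x, y, z] in m, in the coordinates of the camera as it stood for that picture, good to about 4 mm: the middle of the surface that is visible of it).
- place_of(name, camera): "position" ([x, y, z] in m, in the coordinates of the camera as it stood for that picture, good to about 4 mm: a listed point, or the origin of a listed thing).
The state is a dict: "clock": time; "joints": joint angles; "joint_velocities": joint speeds; "effort": joint torques, N m; "eef_pos": TCP position; "orientation": TCP orientation; "contact_force": force on the tool from outside, world axes, zero at the start; "moment": the same for the moment, N m; "gripper_width": finger opening in m.
Only numpy, scipy, OpenCV 4.12 (cv2) and the standard library are available. Lean on these libraries where they do the work, as an engineer would, in place of code of your own. Each camera call takes 0.05 s, during which the arm holds its last target.

## Working session

There is one attempt and no reset: what is moved stays moved. The work goes in short steps, Python scripts to look and compute and a shell command to move; the robot and the scene stay as the last step left them, time stands still between calls to the robot, and variables do not carry over. Pictures are saved under pics/ and viewed, and the job is handed in when it is done.

```bash
ls; mkdir -p pics; cat > h.py <<'E'
import numpy as np, cv2
from scipy.spatial.transform import Rotation as R
from station import manip, get_image, camera_params, spot_in, place_of
def q2R(q): return R.from_quat([q[1],q[2],q[3],q[0]]).as_matrix()
def T(cam,st=None):
    p=camera_params(cam); M=np.eye(4)
    if 'mount' in p:
        st=st or manip.get_state(); M[:3,:3]=q2R(st['orientation']); M[:3,3]=st['eef_pos']
        return M@np.array(p['mount'])
    r=cv2.Rodrigues(np.array(p['rvec'],float))[0]; M[:3,:3]=r.T; M[:3,3]=-r.T@np.array(p['tvec'],float).ravel(); return M
def w(M,p): return M[:3,:3]@np.array(p)+M[:3,3]
def cloud(cam,d,M):
    p=camera_params(cam); v,u=np.mgrid[:d.shape[0],:d.shape[1]]
    P=np.stack([(u-p['cx'])/p['fx']*d,(v-p['cy'])/p['fy']*d,d],-1)
    return P@M[:3,:3].T+M[:3,3]
def px(cam,M,P):
    p=camera_params(cam); c=M[:3,:3].T@(np.array(P)-M[:3,3]); return p['fx']*c[0]/c[2]+p['cx'],p['fy']*c[1]/c[2]+p['cy']
E
python3 - <<'E'
from h import *
st=manip.get_state(); print({k:np.round(v,3) for k,v in st.items()})
for c in ['scene','side','wrist']:
    M=T(c,manip.get_state()); im,d=get_image(c); cv2.imwrite(f'pics/{c}0.png',im)
    np.savez(f'{c}0.npz',im=im,d=d,M=M)
    print(c,np.round(M,3).tolist())
    if c!='wrist':
        for n in ['rack','rack_stop','fence_tab','cam_hinge','cam_tip','counter','tally_pad','cup_0_center']:
            for o in place_of(n,c)[:6]: print(c,n,np.round(w(M,o['position']),3),[int(x) for x in px(c,M,w(M,o['position']))],round(o['confidence'],2))
print(manip.get_state()['clock'])
E
```

```text
pics
{'clock': np.float64(0.0), 'joints': array([ 1.167,  0.151,  1.438,  0.   ,  1.554, -0.134]), 'joint_velocities': array([-0.   ,  0.001,  0.001,  0.001,  0.   ,  0.   ]), 'effort': array([-0.0000e+00, -7.1307e+01, -5.7085e+01, -0.0000e+00,  9.0000e-03,
       -0.0000e+00]), 'eef_pos': array([0.153, 0.554, 0.231]), 'orientation': array([ 0.701,  0.095,  0.701, -0.096]), 'contact_force': array([ 0.349, -0.087, -0.073]), 'moment': array([-0.001,  0.015, -0.012]), 'gripper_width': np.float64(0.085)}
scene [[0.908, -0.252, 0.336, 0.059], [-0.419, -0.588, 0.692, -0.986], [0.024, -0.769, -0.639, 0.982], [0.0, 0.0, 0.0, 1.0]]
scene rack [ 0.432  0.259 -0.003] [227, 192] 0.8
scene rack [ 0.415 -0.281  0.048] [287, 291] 0.7
scene rack_stop [0.44  0.449 0.01 ] [213, 161] 0.92
scene rack_stop [0.413 0.079 0.05 ] [239, 212] 0.69
scene cam_hinge [0.45  0.119 0.048] [245, 202] 0.74
scene cam_tip [0.444 0.1   0.133] [245, 185] 0.65
scene counter [ 0.609 -0.488 -0.002] [389, 338] 0.8
scene tally_pad [ 0.576 -0.42   0.114] [370, 294] 0.83
scene tally_pad [0.453 0.119 0.049] [246, 202] 0.44
scene 
[... 275 characters left out ...]
0.9
side rack_stop [0.445 0.447 0.007] [266, 188] 0.57
side fence_tab [0.443 0.449 0.008] [265, 187] 0.65
side cam_hinge [0.447 0.111 0.049] [261, 211] 0.88
side cam_hinge [0.409 0.08  0.056] [251, 213] 0.42
side cam_tip [0.448 0.104 0.131] [261, 193] 0.55
side counter [ 0.609 -0.485  0.003] [305, 318] 0.83
side counter [0.449 0.116 0.052] [262, 210] 0.57
side tally_pad [ 0.572 -0.415  0.117] [293, 270] 0.59
side tally_pad [0.447 0.114 0.052] [261, 210] 0.49
side cup_0_center [ 0.62  -0.277  0.052] [308, 264] 0.96
side cup_0_center [ 0.514 -0.329  0.05 ] [274, 273] 0.7
wrist [[0.266, 0.916, 0.3, 0.075], [0.964, -0.253, -0.084, 0.577], [-0.001, 0.312, -0.95, 0.374], [0.0, 0.0, 0.0, 1.0]]
0.95
```

View pics/scene0.png

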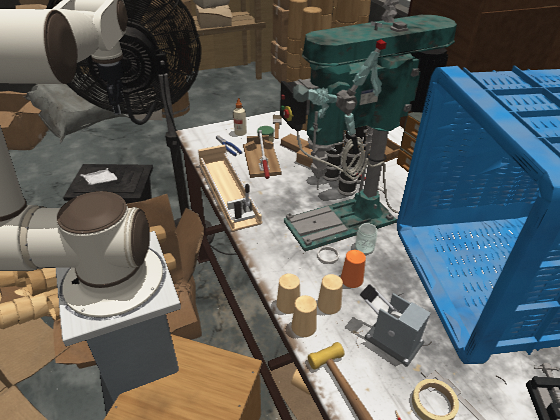

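View pics/side0.png

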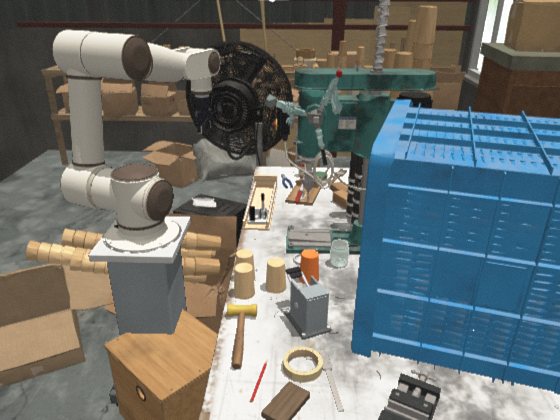

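View pics/wrist0.png

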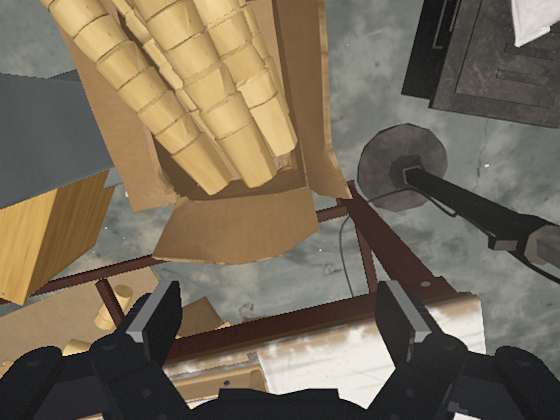

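The scene shows three natural bamboo cups at about (289,293), (305,315) and (331,293). The orange look-alike is at (353,267), the rack at (230,190) and the counter at (395,325). I'll enlarge a crop and measure from depth.

```bash
python3 - <<'E'
from h import *
ims=[]
for c,(x0,y0,x1,y1) in {'scene':(240,230,450,380),'side':(220,230,430,380)}.items():
    z=np.load(c+'0.npz'); ims.append(cv2.resize(z['im'][y0:y1,x0:x1],(560,400),interpolation=cv2.INTER_CUBIC)[:300 if 0 else 400])
    P=cloud(c,z['d'],z['M']); ok=z['d']>0
    # cup tops
    m=(ok&(P[...,2]>.088)&(P[...,2]<.102)&(P[...,0]>.3)&(P[...,0]<.75)&(P[...,1]<-.15)&(P[...,1]>-.6)).astype(np.uint8)
    n,l=cv2.connectedComponents(m)
    for i in range(1,n):
        s=l==i
        if s.sum()>25:
            q=P[s]; v,u=np.nonzero(s); ctr,rad=cv2.minEnclosingCircle(q[:,:2].astype(np.float32)); print(c,'top',s.sum(),np.round(q.mean(0),3),np.round(ctr,3),round(rad,3),int(u.mean()),int(v.mean()),z['im'][s].mean(0).astype(int))
cv2.imwrite('pics/crop0.png',np.vstack(ims)[:, :].copy()[:800] if 0 else cv2.resize(np.hstack(ims),(800,286)))
a=np.load('scene0.npz')['im'][130:240,180:290]; b=np.load('side0.npz')['im'][160:240,220:330]
cv2.imwrite('pics/rack0.png',np.hstack([cv2.resize(a,(400,400),interpolation=2),cv2.resize(b,(400,400),interpolation=2)]))
E
```

```text
scene top 243 [ 0.622 -0.279  0.094] [ 0.624 -0.278] 0.028 355 257 [ 66 128 227]
scene top 285 [ 0.416 -0.287  0.094] [ 0.417 -0.285] 0.028 289 281 [144 195 224]
scene top 290 [ 0.517 -0.334  0.094] [ 0.517 -0.332] 0.029 331 282 [142 194 223]
scene top 333 [ 0.422 -0.369  0.094] [ 0.422 -0.368] 0.029 305 304 [143 196 224]
scene top 107 [ 0.622 -0.459  0.095] [ 0.62  -0.458] 0.032 393 304 [106 105 104]
scene top 39 [ 0.605 -0.484  0.098] [ 0.613 -0.483] 0.017 394 313 [125 127 128]
scene top 173 [ 0.591 -0.521  0.095] [ 0.612 -0.506] 0.058 398 327 [71 70 68]
side top 142 [ 0.417 -0.289  0.093] [ 0.416 -0.285] 0.031 244 253 [161 212 234]
side top 143 [ 0.622 -0.281  0.093] [ 0.623 -0.278] 0.031 309 254 [ 80 146 236]
side top 161 [ 0.518 -0.337  0.093] [ 0.517 -0.336] 0.029 275 262 [159 209 231]
side top 169 [ 0.422 -0.372  0.093] [ 0.422 -0.371] 0.029 243 268 [158 209 232]
side top 158 [ 0.614 -0.537  0.095] [ 0.615 -0.508] 0.057 308 302 [97 96 93]
```

View pics/crop0.png

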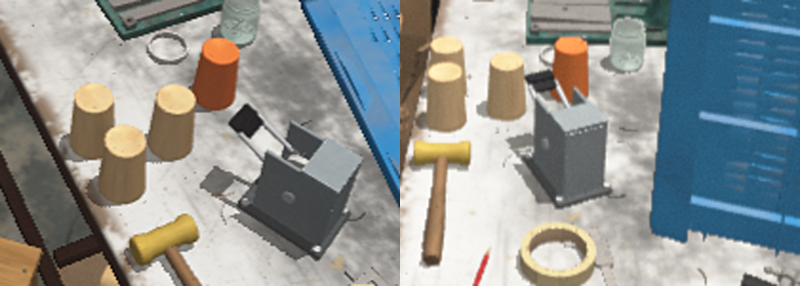

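View pics/rack0.png

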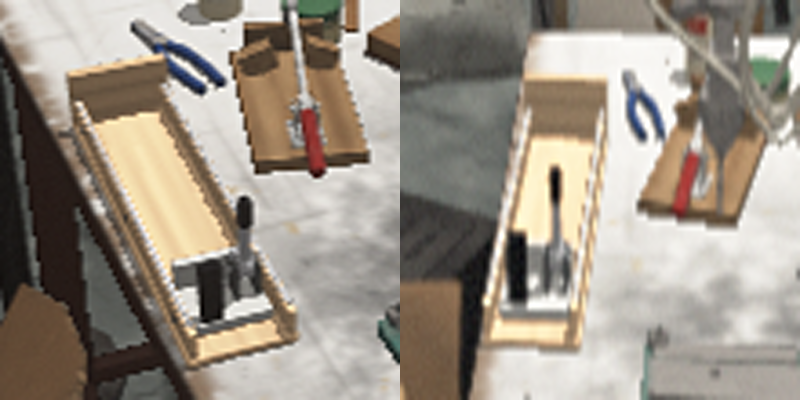

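Three cups confirmed, all bare bamboo; the orange one is excluded. The lane is empty, with the fence at its far end. Next I'll fit the rack pose and check the travel corridor.

```bash
cat >> h.py <<'E'
def plan(target,yaw_y=None,st=None):
    """shift (mm) in tool axes from current pose to world target; turn to make tool y along yaw_y(deg, mod 180)"""
    st=st or manip.get_state(); r=q2R(st['orientation']); d=r.T@(np.array(target)-st['eef_pos'])*1000
    o=[round(float(x)) for x in d]
    if yaw_y is not None:
        y=r[:,1]; z=r[:,2]; a=np.deg2rad(yaw_y); t=np.array([np.cos(a),np.sin(a),0])
        th=np.arctan2(t@z,t@y); th=(th+np.pi/2)%np.pi-np.pi/2; o.append(round(float(th),3))
    return o
E
python3 - <<'E'
from h import *
st=manip.get_state(); print(np.round(q2R(st['orientation']),3))
for c in ['scene','side']:
    z=np.load(c+'0.npz'); P=cloud(c,z['d'],z['M']); ok=z['d']>0
    def sel(x0,x1,y0,y1,z0,z1): return P[ok&(P[...,0]>x0)&(P[...,0]<x1)&(P[...,1]>y0)&(P[...,1]<y1)&(P[...,2]>z0)&(P[...,2]<z1)]
    q=sel(.33,.52,.03,.5,.034,.046); print(c,'walls',len(q),cv2.minAreaRect(q[:,:2].astype(np.float32)))
    q=sel(.33,.52,.40,.5,.066,.078); print(c,'stop',len(q),cv2.minAreaRect(q[:,:2].astype(np.float32)))
    q=sel(.33,.54,.0,.3,.08,.2); 
    print('tall',len(q),np.round(q.min(0),3),np.round(q.max(0),3))
    q=sel(.33,.42,.0,.3,.06,.2); print('tab',len(q),np.round(q.min(0),3),np.round(q.max(0),3),np.round(q.mean(0),3))
    q=sel(.42,.5,.0,.3,.06,.2); print('lever',len(q),np.round(q.min(0),3),np.round(q.max(0),3))
    # obstacles
    q=sel(.2,.9,-.6,.6,.15,.9); H,_,_=np.histogram2d(q[:,0],q[:,1],bins=[np.arange(.2,.91,.1),np.arange(-.6,.61,.1)]); print(H.astype(int))
E
```

```text
[[-0.     0.267  0.964]
 [-0.     0.964 -0.267]
 [-1.    -0.    -0.   ]]
scene walls 469 ((0.43332284688949585, 0.25247815251350403), (0.4074013829231262, 0.1047542542219162), 87.43629455566406)
scene stop 90 ((0.441745400428772, 0.45262399315834045), (0.02941317670047283, 0.10343737155199051), 88.81979370117188)
tall 75 [0.399 0.076 0.081] [0.457 0.11  0.136]
tab 56 [0.399 0.076 0.061] [0.42  0.092 0.089] [0.408 0.084 0.074]
lever 82 [0.42  0.083 0.061] [0.463 0.122 0.136]
[[   0    0    0    0    0    0    0    0    0    0  140  195]
 [   0    0    0    0    0    0    0    0    0    0    0    0]
 [   0    0    0    0  190   11    0    0    0    0    0    0]
 [   0    0    0    0  499 2846   13    0    0    0    0    0]
 [   0    0    0    0 2110 3100  121    0    0    0    0    0]
 [1459  808  153    0   59 3059  108    8    0    0    0    0]
 [ 305  850  885  735 2426 3185  742  125    0    0    0  604]]
side walls 261 ((0.4325922429561615, 0.25279700756073), (0.4140838384628296, 0.10129474103450775), 87.99858093261719)
side stop 45 ((0.439740389585495, 0.4473455250263214), (0.10087788105010986, 0.028555599972605705), 0.3326449692249298)
tall 53 [0.399 0.077 0.081] [0.456 0.111 0.135]
tab 40 [0.398 0.074 0.061] [0.419 0.091 0.086] [0.409 0.083 0.073]
lever 56 [0.443 0.089 0.06 ] [0.46  0.121 0.135]
[[   0    0    0    0    0    0    0    0    0    0   80  220]
 [   0    0    0    0    0    0    0    0    0    0    0    0]
 [   0    0    0    0   86    0    0    0    0    0    0    0]
 [   0    0    0    0  371 1241    2    0    0    0    0    0]
 [   0    0    0    0 1346 2129   50    0    0    0    0    0]
 [ 353  115    4    0   81 2605   51  123    5    0    0    0]
 [ 802  477  328  164   29 1893  824   72    0    0    0    5]]
```

```bash
python3 - <<'E'
from h import *
for c in ['scene','side']:
    z=np.load(c+'0.npz'); P=cloud(c,z['d'],z['M']); ok=z['d']>0
    for x0,x1 in [(.3,.4),(.4,.45),(.45,.5),(.5,.55),(.55,.6)]:
        q=P[ok&(P[...,0]>x0)&(P[...,0]<x1)&(P[...,1]>-.25)&(P[...,1]<.05)&(P[...,2]>.02)]
        if len(q): 
            H,e=np.histogram(q[:,2],bins=np.arange(0,1.0,.1)); print(c,x0,H,np.round(q.min(0),3),np.round(q.max(0),3))
    ok2=ok&(P[...,0]>.4)&(P[...,0]<.5)&(P[...,1]>-.2)&(P[...,1]<-.05)&(P[...,2]>.1)
    v,u=np.nonzero(ok2); print('px',u.min(),u.max(),v.min(),v.max()) if len(u) else 0
E
```

```text
scene 0.45 [  6   0   0   0  11 190   0   0   0] [ 0.469 -0.169  0.024] [0.5   0.05  0.564]
scene 0.5 [ 12   0   0  68 757 397   0   0   0] [ 0.5   -0.165  0.02 ] [0.55  0.023 0.559]
scene 0.55 [ 464    0   16  407  380 1029  304    0    0] [ 0.55 -0.16  0.02] [0.6   0.031 0.616]
px 284 306 84 117
side 0.3 [1 0 0 0 0 0 0 0 0] [0.378 0.048 0.026] [0.378 0.048 0.026]
side 0.45 [ 2  0  0  0  0 86  0  0  0] [ 0.47  -0.173  0.024] [0.499 0.046 0.562]
side 0.5 [  4   0   0  42 352 175   0   0   0] [ 0.501 -0.169  0.02 ] [0.55  0.008 0.557]
side 0.55 [269   0   7 240 262 441  95   0   0] [ 0.55 -0.16  0.02] [0.6   0.03  0.615]
px 264 272 95 107
```

```bash
python3 - <<'E'
from h import *
print(plan([.34,.30,.25],-2.5))
E
```

```text
[-19, -195, 248, 1.345]
```

```bash
python3 -m inch '-1 -19 -195 248 1.345;-1 -19 -195 248 1.345;-1 -19 -195 248 1.345;-1 -19 -195 248 1.345;-1 -19 -195 248 1.345;-1 -19 -195 248 1.345;-1 -19 -195 248 1.345;-1 -19 -195 248 1.345;-1 -19 -195 248 1.345;-1 -19 -195 248 1.345' 30
python3 - <<'E'
from h import *
print(np.round(q2R(manip.get_state()['orientation']),3).tolist(),manip.get_state()['joints'].round(3) if hasattr(manip.get_state()['joints'],'round') else 0)
print(plan([.34,-.20,.22],-2.5))
E
```

```text
clock: 2.2
eef_pos: [0.3402, 0.3003, 0.2503]
orientation: [-0.49, -0.51, -0.49, 0.51]
contact_force: [-0.1, -1.0, 0.6]
gripper_width: 0.0849
[[-0.0, 0.999, -0.041], [-0.0, -0.041, -0.999], [-1.0, -0.0, 0.0]] [ 0.553 -0.112  1.666 -0.     1.587  0.594]
[30, 20, 500, 0.003]
```

```bash
python3 -m inch '-1 0 20 60 0;-1 0 20 120 0;-1 0 20 180 0;-1 0 20 240 0;-1 5 20 300 0;-1 10 20 360 0;-1 20 20 420 0;-1 30 20 470 0;-1 30 20 500 0;-1 30 20 500 0'
python3 - <<'E'
from h import *
st=manip.get_state(); M=T('wrist',st); im,d=get_image('wrist'); cv2.imwrite('pics/w1.png',im)
P=cloud('wrist',d,M)
for o in place_of('cup_0_center','wrist'): print(np.round(w(M,o['position']),3),[int(a) for a in px('wrist',M,w(M,o['position']))],round(o['confidence'],2))
m=((d>0)&(P[...,2]>.09)&(P[...,2]<.101)).astype(np.uint8); n,l=cv2.connectedComponents(m)
for i in range(1,n):
    s=l==i
    if s.sum()>200: q=P[s]; v,u=np.nonzero(s); ctr,rad=cv2.minEnclosingCircle(q[:,:2].astype(np.float32)); print('top',s.sum(),np.round(ctr,3),round(rad,3),int(u.mean()),int(v.mean()),im[s].mean(0).astype(int))
print(plan([.417,-.286,.22],-2.5),manip.get_state()['clock'])
E
```

```text
clock: 3.45
eef_pos: [0.338, -0.2018, 0.22]
orientation: [-0.488, -0.511, -0.489, 0.511]
contact_force: [0.2, 0.1, -0.3]
gripper_width: 0.0851
[ 0.52  -0.327  0.046] [453, 299] 0.61
top 1950 [ 0.416 -0.283] 0.028 364 286 [103 155 185]
top 2112 [ 0.517 -0.329] 0.028 477 326 [100 150 180]
top 1794 [ 0.421 -0.366] 0.027 369 363 [102 154 183]
[0, 82, 83, 0.0] 3.55
```

View pics/w1.png

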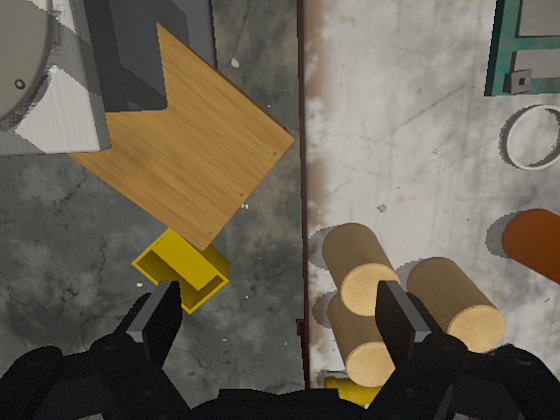

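The wrist view shows the three cup tops at (364,286), (477,326) and (369,363), which agrees with the fixed cameras. I'll pick the nearest one, A, at (.4165,-.284).

```bash
python3 -m inch '-1 0 41 41 0;-1 0 82 82 0;-1 0 82 82 0;-1 50 82 82 0;-1 100 82 82 0;-1 140 82 82 0;-1 160 82 82 0;-1 170 82 82 0;-1 170 82 82 0;-1 170 82 82 0' 30
python3 -m inch '0 0 0 0 0;0.5 0 0 0 0;1 0 0 0 0;1 0 0 0 0;1 0 0 0 0;1 0 0 0 0;1 0 0 0 0;1 0 0 0 0' 30
python3 - <<'E'
from h import *
st=manip.get_state();print(st['eef_pos'],st['gripper_width'])
a=np.deg2rad(-2.5);X=np.array([np.cos(a),np.sin(a)]);Y=np.array([-np.sin(a),np.cos(a)])
for y in [.156,.084,.012]:
    p=np.array([.433,.2525])+Y*y; print(y,p.round(4),plan([*p,.2],-2.5))
E
```

```text
clock: 4.8
eef_pos: [0.4171, -0.2859, 0.0515]
orientation: [0.49, 0.511, 0.488, -0.511]
contact_force: [-0.7, -0.9, 0.3]
gripper_width: 0.0857
clock: 5.8
eef_pos: [0.4168, -0.2861, 0.0512]
orientation: [-0.489, -0.511, -0.488, 0.511]
contact_force: [-2.5, 2.4, 9.0]
gripper_width: 0.0567
[ 0.41683909 -0.28607711  0.05119767] 0.05669507486313654
0.156 [0.4398 0.4084] [-149, -8, -695, -0.0]
0.084 [0.4367 0.3364] [-149, -8, -623, -0.0]
0.012 [0.4335 0.2645] [-149, -7, -551, -0.0]
```

```bash
python3 -m inch '1 -10 0 0 0;1 -30 0 0 0;1 -70 0 0 0;1 -120 -20 0 0;1 -160 -60 -20 0;1 -160 -80 -70 0;1 -160 -80 -130 0;1 -160 -80 -190 0;1 -160 -80 -250 0;1 -160 -80 -300 0'
python3 - <<'E'
from h import *
st=manip.get_state();print(st['eef_pos'],st['gripper_width']); im,d=get_image('wrist'); cv2.imwrite('pics/w2.png',im)
print(plan([.4398,.4084,.21],-2.5))
E
```

```text
clock: 7.05
eef_pos: [0.3494, 0.0194, 0.2112]
orientation: [0.489, 0.511, 0.488, -0.51]
contact_force: [1.5, 0.3, -0.5]
gripper_width: 0.0566
[0.34944141 0.01936646 0.21115178] 0.05664844094607381
[2, 75, -388, 0.003]
```

View pics/w2.png

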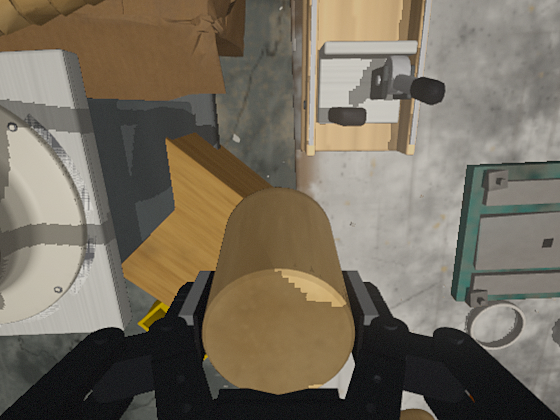

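The cup is held upright at (275,330), and the rack shows at the top of the picture. I'll advance and refine the rack pose from the wrist.

```bash
python3 -m inch '1 0 20 -60 0;1 0 50 -110 0;1 0 80 -130 0;1 0 80 -130 0;1 0 80 -130 0'
python3 - <<'E'
from h import *
st=manip.get_state();print(st['eef_pos'],st['gripper_width']); M=T('wrist',st); im,d=get_image('wrist'); cv2.imwrite('pics/w3.png',im); np.savez('w3.npz',im=im,d=d,M=M)
P=cloud('wrist',d,M)
for n in ['rack','rack_stop','fence_tab','cam_hinge','cam_tip']:
  for o in place_of(n,'wrist'): print(n,np.round(w(M,o['position']),3),round(o['confidence'],2))
def sel(x0,x1,y0,y1,z0,z1): return P[(d>0)&(P[...,0]>x0)&(P[...,0]<x1)&(P[...,1]>y0)&(P[...,1]<y1)&(P[...,2]>z0)&(P[...,2]<z1)]
for x0,x1 in [(.36,.42),(.45,.52)]:
    q=sel(x0,x1,.15,.43,.036,.044)
    if len(q)>20:
        f=np.polyfit(q[:,1],q[:,0],1); print('wall',len(q),f,np.polyval(f,.2525),q[:,:2].min(0),q[:,:2].max(0),np.percentile(q[:,0]-np.polyval(f,q[:,1]),[5,95]))
q=sel(.36,.53,.4,.5,.066,.078); print('stop',len(q)); 
if len(q)>20: print(cv2.minAreaRect(q[:,:2].astype(np.float32)))
E
```

```text
clock: 7.72
eef_pos: [0.4351, 0.1435, 0.2104]
orientation: [-0.489, -0.511, -0.489, 0.511]
contact_force: [-0.7, 0.6, -0.5]
gripper_width: 0.0564
[0.43514433 0.14350034 0.21044193] 0.05636086141964975
rack [ 0.434  0.26  -0.003] 0.56
wall 1788 [0.03613183 0.37851129] 0.387634577146812 [0.37951791 0.15012658] [0.39306466 0.30756654] [-0.00391518  0.00330599]
wall 1748 [0.03617804 0.46949436] 0.47862931777603385 [0.47130135 0.15008576] [0.48463052 0.30344349] [-0.00339247  0.00385114]
stop 0
```

View pics/w3.png

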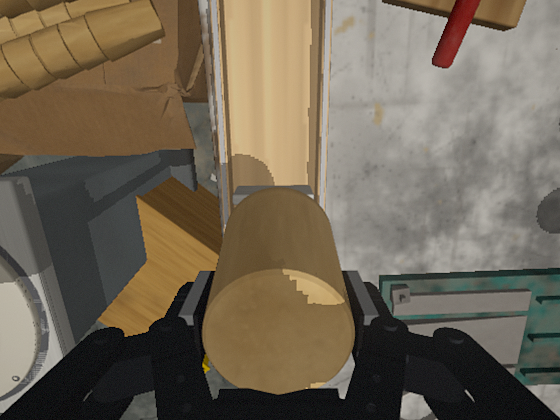

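```bash
python3 - <<'E'
from h import *
print(plan([.4386,.406,.063],-2.1))
E
python3 -m inch '1 0 0 -60 0;1 0 -4 -120 0;1 0 -7 -180 0;1 0 -7 -240 0;1 0 -7 -262 0;1 0 -7 -262 0;1 0 -7 -262 0'
python3 - <<'E'
from h import *
print(plan([.4386,.406,.063],-2.1))
st=manip.get_state(); M=T('wrist',st); im,d=get_image('wrist'); P=cloud('wrist',d,M); cv2.imwrite('pics/w4.png',im)
q=P[(d>0)&(P[...,2]>.066)&(P[...,2]<.078)&(P[...,1]>.4)&(P[...,1]<.5)&(P[...,0]>.37)&(P[...,0]<.52)]
print(len(q)); 
if len(q)>20: print(cv2.minAreaRect(q[:,:2].astype(np.float32)),np.percentile(q[:,1],[1,50,99]))
E
```

```text
[148, -9, -262, -0.008]
clock: 8.9
eef_pos: [0.4401, 0.405, 0.2103]
orientation: [-0.489, -0.511, -0.489, 0.511]
contact_force: [-0.6, -0.6, -0.7]
gripper_width: 0.0566
[147, -2, -1, -0.008]
2213
((0.44040724635124207, 0.4553091526031494), (0.014144607819616795, 0.10509730130434036), 87.95137786865234) [0.44761956 0.45582946 0.46336016]
```

View pics/w4.png

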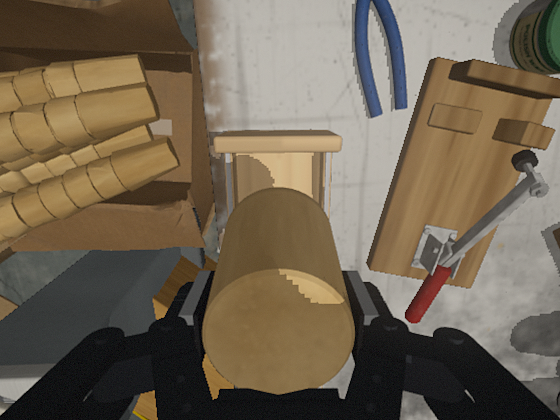

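The stop is at (278,143), with its inner face at world y=.448. That puts the rack at (.433,.257), yaw −2.05°. Lowering the cup.

```bash
python3 -m inch '1 40 -1 -6 -0.008;1 80 -1 -6 -0.008;1 110 -1 -6 -0.008;1 130 -1 -6 -0.008;1 140 -1 -6 -0.008;1 147 -1 -6 -0.008;1 147 -1 -6 -0.008;1 147 -1 -6 -0.008'
```

```text
clock: 9.95
eef_pos: [0.4396, 0.412, 0.064]
orientation: [0.491, 0.509, 0.491, -0.509]
contact_force: [0.5, -0.1, -0.9]
gripper_width: 0.0566
```

```bash
python3 -m inch '1 2 0 0 0;1 3 0 0 0;0.5 3 0 0 0;0 3 0 0 0;-1 3 0 0 0;-1 3 0 0 0;-1 3 0 0 0;-1 3 0 0 0'
python3 -m inch '-1 -20 0 0 0;-1 -60 0 0 0;-1 -110 0 0 0;-1 -150 0 0 0;-1 -150 -40 60 0;-1 -150 -80 120 0;-1 -150 -85 180 0;-1 -150 -85 180 0'
cat > look.py <<'E'
from h import *
import sys
tag=sys.argv[1]
for c in sys.argv[2:]:
    st=manip.get_state(); M=T(c,st); im,d=get_image(c); cv2.imwrite(f'pics/{tag}{c}.png',im); P=cloud(c,d,M)
    for zc in (.095,.105):
        m=((d>0)&(abs(P[...,2]-zc+.001)<.004)&(P[...,0]>.3)&(P[...,0]<.7)&(abs(P[...,1])<.6)).astype(np.uint8); n,l=cv2.connectedComponents(m)
        for i in range(1,n):
            s=l==i
            if s.sum()>(60 if c!='wrist' else 500):
                q=P[s]; v,u=np.nonzero(s); ctr,rad=cv2.minEnclosingCircle(q[:,:2].astype(np.float32))
                if rad<.04: print(c,zc,'top',s.sum(),np.round(ctr,3),round(rad,3),int(u.mean()),int(v.mean()),im[s].mean(0).astype(int))
print(manip.get_state()['clock'])
E
python3 look.py a scene side
```

```text
clock: 10.95
eef_pos: [0.4393, 0.4118, 0.0602]
orientation: [-0.491, -0.509, -0.491, 0.509]
contact_force: [0.4, -0.3, -0.3]
gripper_width: 0.0851
clock: 11.95
eef_pos: [0.347, 0.233, 0.2107]
orientation: [0.491, 0.51, 0.49, -0.509]
contact_force: [0.2, 0.5, 0.1]
gripper_width: 0.0853
scene 0.095 top 228 [ 0.625 -0.278] 0.03 355 256 [ 68 130 230]
scene 0.095 top 272 [ 0.519 -0.334] 0.029 331 282 [145 197 226]
scene 0.095 top 315 [ 0.424 -0.368] 0.029 305 303 [147 200 229]
scene 0.105 top 90 [0.438 0.408] 0.03 213 146 [134 185 216]
side 0.095 top 131 [ 0.622 -0.281] 0.029 309 254 [ 83 151 241]
side 0.095 top 144 [ 0.517 -0.333] 0.03 275 262 [165 216 238]
side 0.095 top 148 [ 0.421 -0.369] 0.029 243 267 [168 221 242]
12.05
```

Cup 1 stands in the lane at (.438,.409). Next is cup C.

```bash
python3 -m inch '-1 0 -5 60 0;-1 0 -5 120 0;-1 0 -5 180 0;-1 0 -5 240 0;-1 0 -5 300 0;-1 0 -5 360 0;-1 0 -5 420 0;-1 0 -5 470 0;-1 0 -5 500 0;-1 0 -5 500 0'
python3 look.py b wrist
python3 - <<'E'
from h import *
print(manip.get_state()['eef_pos'],plan([.422,-.368,.048],-2.1))
E
```

```text
clock: 13.3
eef_pos: [0.3256, -0.2662, 0.2097]
orientation: [0.49, 0.509, 0.491, -0.509]
contact_force: [-0.5, 0.9, 0.1]
gripper_width: 0.0855
wrist 0.095 top 3015 [ 0.517 -0.33 ] 0.028 506 272 [103 154 183]
wrist 0.095 top 527 [ 0.411 -0.368] 0.025 370 315 [104 151 178]
13.35
[ 0.32558721 -0.26501152  0.20983885] [162, 100, 100, -0.0]
```

```bash
python3 -m inch '-1 0 45 45 0;-1 0 98 100 0;-1 0 98 100 0;-1 50 98 100 0;-1 100 98 100 0;-1 140 98 100 0;-1 155 98 100 0;-1 162 98 100 0;-1 162 98 100 0;-1 162 98 100 0' 30
python3 -m inch '0 0 0 0 0;0.5 0 0 0 0;1 0 0 0 0;1 0 0 0 0;1 0 0 0 0;1 0 0 0 0;1 0 0 0 0' 30
python3 -m inch '1 -10 0 0 0;1 -30 0 0 0;1 -70 0 0 0;1 -120 -20 0 0;1 -162 -60 -20 0;1 -162 -90 -70 0;1 -162 -90 -130 0;1 -162 -90 -190 0;1 -162 -90 -250 0;1 -162 -90 -300 0'
python3 look.py c wrist
python3 - <<'E'
from h import *
a=np.deg2rad(-2.05);Y=np.array([-np.sin(a),np.cos(a)])
p=np.array([.4333,.2573])+Y*.083; print(p,manip.get_state()['eef_pos'],plan([*p,.21],-2.1))
E
```

```text
clock: 14.6
eef_pos: [0.4198, -0.3684, 0.0497]
orientation: [-0.492, -0.509, -0.49, 0.509]
contact_force: [-0.1, 0.4, 0.4]
gripper_width: 0.0854
clock: 15.48
eef_pos: [0.4194, -0.3682, 0.0493]
orientation: [-0.491, -0.509, -0.491, 0.509]
contact_force: [-2.8, 2.3, 9.4]
gripper_width: 0.0562
clock: 16.73
eef_pos: [0.3397, -0.063, 0.2111]
orientation: [0.491, 0.509, 0.49, -0.509]
contact_force: [0.3, -0.7, -1.0]
gripper_width: 0.0566
16.775
[0.43626904 0.34024688] [ 0.33956333 -0.05858244  0.21116295] [2, 83, -402, 0.003]
```

View pics/cwrist.png

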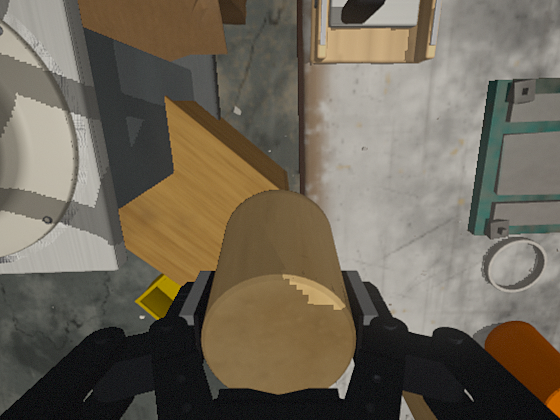

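```bash
python3 -m inch '1 0 0 -60 0;1 0 0 -120 0;1 0 20 -180 0;1 0 50 -240 0;1 0 75 -300 0;1 0 83 -360 0;1 0 83 -402 0;1 0 83 -402 0;1 0 83 -402 0'
python3 look.py d wrist scene
python3 - <<'E'
from h import *
print(manip.get_state()['eef_pos'],plan([.4363,.340,.062],-2.1))
E
```

```text
clock: 17.9
eef_pos: [0.4374, 0.3336, 0.2104]
orientation: [-0.491, -0.509, -0.491, 0.509]
contact_force: [-0.1, 0.0, -0.1]
gripper_width: 0.0561
wrist 0.105 top 4905 [0.438 0.415] 0.027 277 102 [115 168 199]
scene 0.095 top 228 [ 0.623 -0.278] 0.029 355 256 [ 69 133 233]
scene 0.095 top 268 [ 0.519 -0.331] 0.029 331 282 [148 201 229]
scene 0.095 top 67 [ 0.621 -0.462] 0.026 393 304 [107 106 104]
18.0
[0.43762629 0.33298813 0.21069972] [149, -2, -7, -0.0]
```

View pics/dwrist.png

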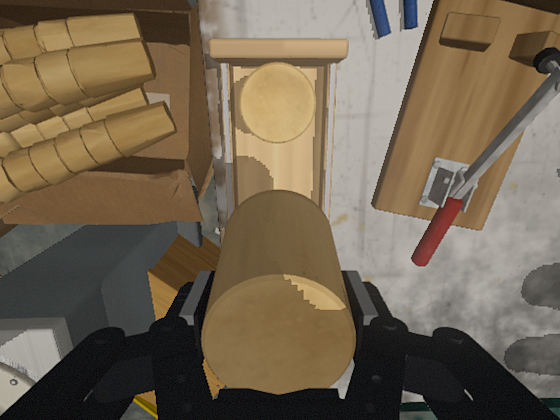

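Cup 1 stands centred at (277,102), near the stop. Placing cup 2.

```bash
python3 -m inch '1 40 -2 -7 0;1 80 -2 -7 0;1 110 -2 -7 0;1 130 -2 -7 0;1 142 -2 -7 0;1 149 -2 -7 0;1 151 -2 -7 0;1 151 -2 -7 0'
python3 -m inch '1 0 0 0 0;0.5 0 0 0 0;0 0 0 0 0;-1 0 0 0 0;-1 0 0 0 0;-1 0 0 0 0;-1 0 0 0 0'
python3 -m inch '-1 -20 0 0 0;-1 -60 0 0 0;-1 -110 0 0 0;-1 -150 0 0 0;-1 -150 -40 60 0;-1 -150 -80 120 0;-1 -150 -85 180 0;-1 -150 -85 240 0;-1 -150 -85 300 0;-1 -150 -85 300 0'
python3 look.py e scene side
python3 - <<'E'
from h import *
print(manip.get_state()['eef_pos'],plan([.4,-.2,.21],-2.1))
E
```

```text
clock: 19.0
eef_pos: [0.436, 0.341, 0.0598]
orientation: [0.491, 0.509, 0.491, -0.509]
contact_force: [0.0, 0.4, -0.6]
gripper_width: 0.0558
clock: 19.88
eef_pos: [0.4358, 0.3409, 0.0593]
orientation: [-0.491, -0.509, -0.491, 0.509]
contact_force: [0.6, 1.2, 0.3]
gripper_width: 0.0856
clock: 21.12
eef_pos: [0.3397, 0.0416, 0.2096]
orientation: [0.49, 0.51, 0.49, -0.51]
contact_force: [-0.4, 0.3, 0.9]
gripper_width: 0.0854
scene 0.095 top 225 [ 0.623 -0.278] 0.028 355 256 [ 66 127 229]
scene 0.095 top 275 [ 0.517 -0.334] 0.029 331 282 [141 193 223]
side 0.095 top 132 [ 0.621 -0.279] 0.03 309 254 [ 80 147 239]
side 0.095 top 146 [ 0.521 -0.335] 0.031 275 262 [162 214 236]
21.225
[0.33997175 0.04282627 0.2094965 ] [0, 70, 240, -0.003]
```

```bash
python3 -m inch '-1 0 0 60 0;-1 0 0 120 0;-1 0 0 180 0;-1 0 0 240 0;-1 0 20 290 0;-1 0 40 320 0;-1 0 60 330 0;-1 0 60 330 0;-1 0 60 330 0'
python3 look.py f wrist
python3 - <<'E'
from h import *
print(manip.get_state()['eef_pos'],plan([.518,-.332,.048],-2.1))
E
```

```text
clock: 22.35
eef_pos: [0.3883, -0.2868, 0.2091]
orientation: [-0.491, -0.509, -0.491, 0.509]
contact_force: [0.3, -0.4, -0.2]
gripper_width: 0.0852
wrist 0.095 top 808 [ 0.609 -0.278] 0.023 551 192 [  2  77 153]
wrist 0.095 top 3131 [ 0.517 -0.33 ] 0.028 435 254 [ 95 142 171]
22.4
[ 0.38816763 -0.28685253  0.20936208] [161, 131, 41, 0.002]
```

View pics/fwrist.png

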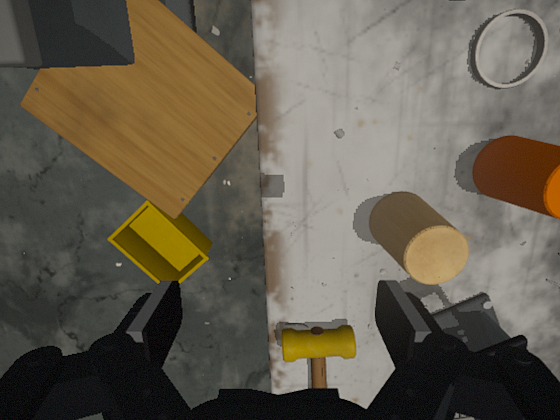

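```bash
python3 -m inch '-1 0 50 20 0;-1 0 100 41 0;-1 0 130 41 0;-1 50 130 41 0;-1 100 130 41 0;-1 140 130 41 0;-1 153 130 41 0;-1 160 130 41 0;-1 160 130 41 0;-1 160 130 41 0' 30
python3 -m inch '0 0 0 0 0;0.5 0 0 0 0;1 0 0 0 0;1 0 0 0 0;1 0 0 0 0;1 0 0 0 0;1 0 0 0 0' 30
python3 -m inch '1 -10 0 0 0;1 -30 0 0 0;1 -70 0 0 0;1 -120 0 0 0;1 -160 -50 0 0;1 -160 -110 -5 0;1 -160 -160 -40 0;1 -160 -175 -100 0;1 -160 -175 -160 0;1 -160 -175 -220 0'
python3 look.py g wrist scene
python3 - <<'E'
from h import *
a=np.deg2rad(-2.05);Y=np.array([-np.sin(a),np.cos(a)])
p=np.array([.4333,.2573])+Y*.012; print(p,manip.get_state()['eef_pos'],plan([*p,.21],-2.1))
E
```

```text
clock: 23.65
eef_pos: [0.5171, -0.3338, 0.0507]
orientation: [0.492, 0.509, 0.49, -0.509]
contact_force: [0.1, 0.2, 0.2]
gripper_width: 0.0853
clock: 24.52
eef_pos: [0.5168, -0.3336, 0.0503]
orientation: [-0.491, -0.509, -0.491, 0.509]
contact_force: [-1.9, 1.7, 8.2]
gripper_width: 0.0576
clock: 25.78
eef_pos: [0.349, -0.1057, 0.2101]
orientation: [0.491, 0.509, 0.49, -0.509]
contact_force: [1.0, 0.7, -1.3]
gripper_width: 0.0568
wrist 0.095 top 548 [ 0.61  -0.277] 0.024 552 372 [  1  81 161]
scene 0.095 top 228 [ 0.624 -0.278] 0.029 355 256 [ 64 123 225]
25.875
[0.43372926 0.26929232] [ 0.34941793 -0.10281907  0.21029236] [1, 73, -375, 0.006]
```

View pics/gwrist.png

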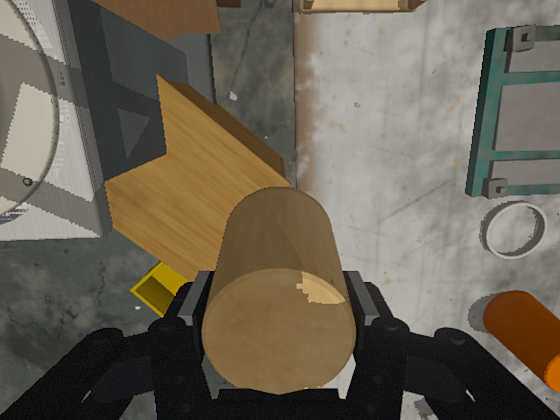

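```bash
python3 -m inch '1 0 0 -60 0;1 0 0 -120 0;1 0 10 -180 0;1 0 40 -240 0;1 0 65 -300 0;1 0 73 -350 0;1 0 73 -375 0;1 0 73 -375 0;1 0 73 -375 0'
python3 look.py i wrist
python3 - <<'E'
from h import *
print(manip.get_state()['eef_pos'],plan([.4337,.269,.061],-2.1))
E
```

```text
clock: 27.0
eef_pos: [0.4361, 0.2643, 0.2095]
orientation: [-0.491, -0.509, -0.491, 0.509]
contact_force: [-0.4, 0.2, -1.2]
gripper_width: 0.0571
wrist 0.105 top 2373 [0.438 0.409] 0.026 275 15 [108 159 187]
wrist 0.105 top 4881 [0.435 0.343] 0.027 273 107 [115 169 199]
27.05
[0.43618677 0.26404144 0.20957959] [149, -3, -5, -0.0]
```

View pics/iwrist.png

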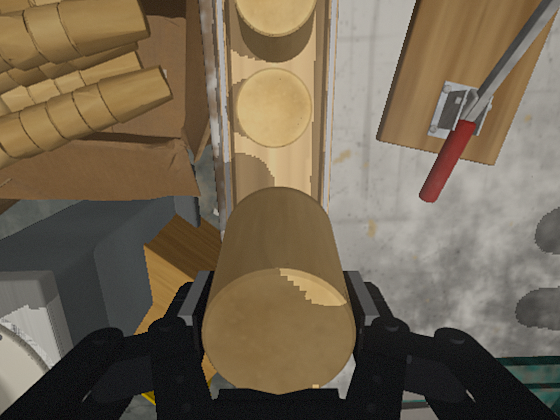

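Both placed cups stand in the lane, at (275,15) and (273,107). Placing the third behind them.

```bash
python3 -m inch '1 40 -3 -5 0;1 80 -3 -5 0;1 110 -3 -5 0;1 130 -3 -5 0;1 142 -3 -5 0;1 149 -3 -5 0;1 150 -3 -5 0;1 150 -3 -5 0'
python3 -m inch '1 0 0 0 0;0.5 0 0 0 0;0 0 0 0 0;-1 0 0 0 0;-1 0 0 0 0;-1 0 0 0 0;-1 0 0 0 0'
python3 -m inch '-1 -20 0 0 0;-1 -60 0 0 0;-1 -110 0 0 0;-1 -160 0 0 0;-1 -160 -20 60 0;-1 -160 -20 120 0;-1 -160 -20 180 0;-1 -160 -20 240 0;-1 -160 -20 300 0;-1 -160 -20 300 0'
python3 look.py k wrist scene
python3 - <<'E'
from h import *
print(manip.get_state()['eef_pos'])
st=manip.get_state(); M=T('wrist',st)
for n in ['fence_tab','cam_hinge','cam_tip','rack']:
  for o in place_of(n,'wrist')[:2]: print(n,np.round(w(M,o['position']),3),round(o['confidence'],2))
a=np.deg2rad(-2.05);X=np.array([np.cos(a),np.sin(a)]);Y=np.array([-np.sin(a),np.cos(a)])
print('tab expected',np.array([.4333,.2573])+X*-.018+Y*-.179)
E
```

```text
clock: 28.05
eef_pos: [0.4337, 0.2699, 0.0603]
orientation: [0.491, 0.509, 0.491, -0.509]
contact_force: [-1.6, -1.4, 3.6]
gripper_width: 0.0571
clock: 28.92
eef_pos: [0.4332, 0.27, 0.0593]
orientation: [-0.491, -0.509, -0.491, 0.509]
contact_force: [-0.7, -0.4, 0.1]
gripper_width: 0.0857
clock: 30.18
eef_pos: [0.4021, -0.0327, 0.2193]
orientation: [-0.49, -0.51, -0.489, 0.511]
contact_force: [0.3, 1.3, -1.1]
gripper_width: 0.0852
scene 0.095 top 223 [ 0.623 -0.277] 0.029 355 256 [ 66 127 228]
scene 0.095 top 64 [ 0.621 -0.461] 0.028 393 304 [97 96 94]
scene 0.105 top 96 [0.439 0.411] 0.029 213 145 [131 182 214]
scene 0.105 top 88 [0.436 0.339] 0.03 218 155 [133 185 218]
30.275
[ 0.40237864 -0.02945614  0.21932337]
fence_tab [0.411 0.084 0.054] 0.66
cam_hinge [0.408 0.085 0.055] 0.66
cam_hinge [0.45  0.122 0.048] 0.55
cam_tip [0.45  0.108 0.13 ] 0.63
rack [0.453 0.122 0.054] 0.34
tab expected [0.4089084  0.07905845]
```

View pics/kwrist.png

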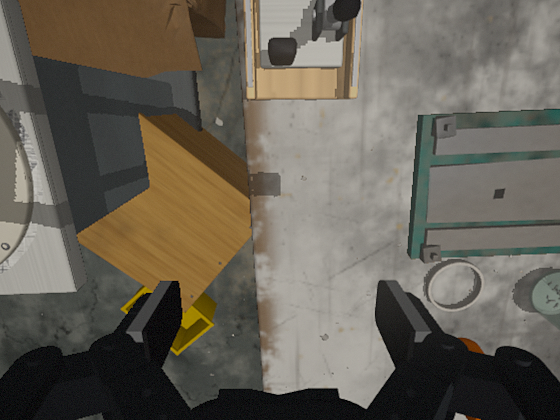

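View pics/kscene.png

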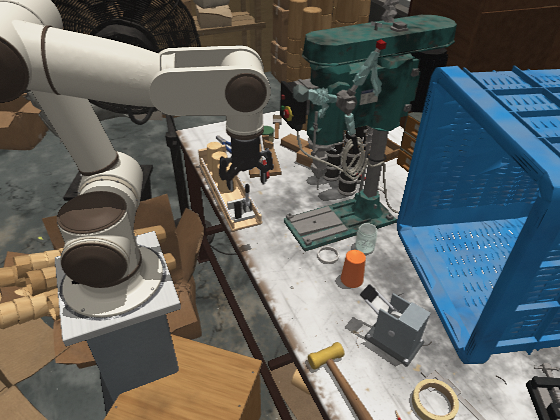

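Three cups are in the lane and no other bare cup is on the table. The scene and wrist views show only the orange one at (353,267) left over. Next I close the fingers and go behind the tab at (282,52) in the wrist view.

```bash
python3 - <<'E'
from h import *
print(plan([.402,.042,.070],-2.05))
E
```

```text
[149, -3, -70, 0.002]
```

```bash
python3 -m inch '1 0 -3 -40 0.002;1 0 -3 -70 0.002;1 0 -3 -70 0.002;1 0 -3 -70 0.002;1 40 -3 -70 0.002;1 80 -3 -70 0.002;1 120 -3 -70 0.002;1 140 -3 -70 0.002;1 149 -3 -70 0.002;1 149 -3 -70 0.002'
python3 look.py l side
python3 - <<'E'
import cv2; im=cv2.imread('pics/lside.png'); cv2.imwrite('pics/lcrop.png',cv2.resize(im[130:250,200:340],(700,600),interpolation=2))
E
```

```text
clock: 31.72
eef_pos: [0.402, 0.0407, 0.0704]
orientation: [-0.49, -0.509, -0.49, 0.51]
contact_force: [0.0, -0.3, 0.7]
gripper_width: 0.0002
side 0.095 top 131 [ 0.623 -0.28 ] 0.029 309 254 [ 81 149 241]
31.775
```

View pics/lcrop.png

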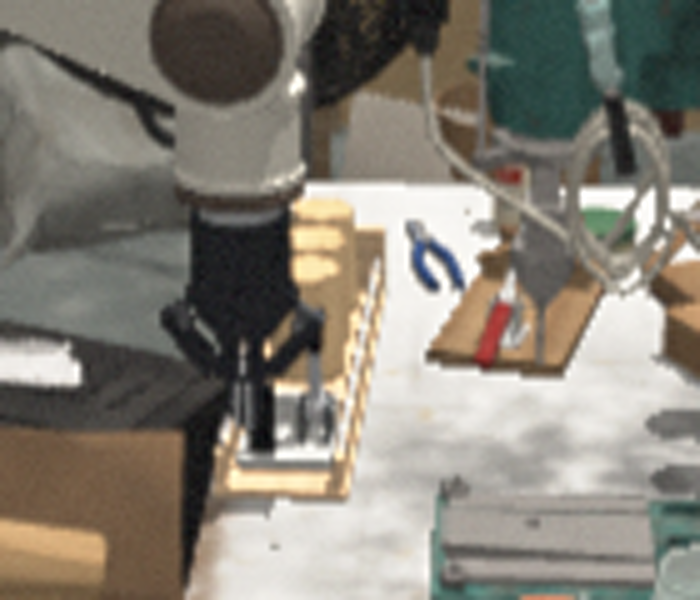

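```bash
python3 -m inch '1 0 0 -10 0;1 0 0 -20 0;1 0 0 -26 0;1 0 0 -30 0;1 0 0 -34 0;1 0 0 -38 0;1 0 0 -42 0;1 0 0 -46 0;1 0 0 -50 0;1 0 0 -50 0'
```

```text
clock: 33.02
eef_pos: [0.4039, 0.0911, 0.0704]
orientation: [-0.49, -0.509, -0.49, 0.509]
contact_force: [0.4, -0.9, 0.1]
gripper_width: -0.0003
```

```bash
python3 look.py m side
python3 - <<'E'
import cv2; im=cv2.imread('pics/mside.png'); cv2.imwrite('pics/mcrop.png',cv2.resize(im[130:250,200:340],(700,600),interpolation=2))
E
```

```text
side 0.095 top 131 [ 0.624 -0.28 ] 0.029 309 254 [ 81 148 240]
33.075
```

View pics/mcrop.png

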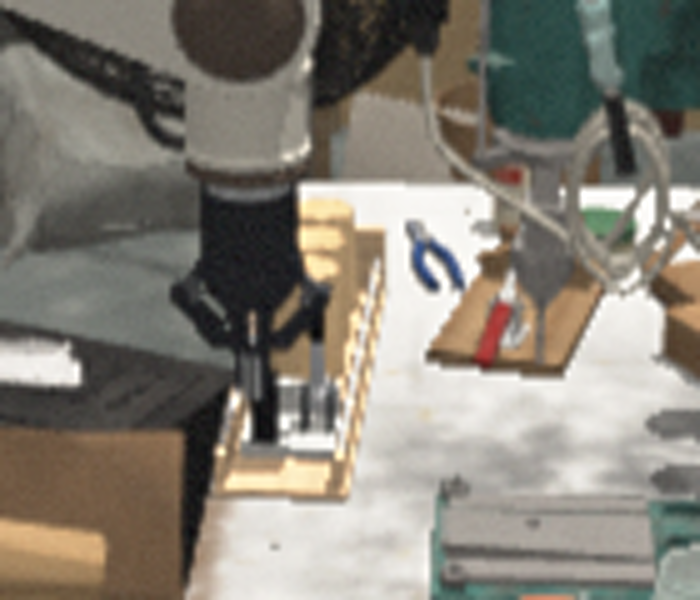

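The fence moves with the fingers (front edge now at about y=450 in the crop). Pushing on.

```bash
python3 -m inch '1 0 0 -8 0;1 0 0 -16 0;1 0 0 -24 0;1 0 0 -32 0;1 0 0 -40 0;1 0 0 -46 0;1 0 0 -52 0;1 0 0 -58 0;1 0 0 -62 0;1 0 0 -66 0'
python3 -m inch '1 0 0 -3 0;1 0 0 -6 0;1 0 0 -8 0'
python3 -m inch '1 0 0 -2 0;1 0 0 -4 0'
python3 -m inch '1 0 0 -2 0;1 0 0 -4 0'
```

```text
clock: 34.33
eef_pos: [0.4063, 0.1568, 0.0703]
orientation: [-0.49, -0.509, -0.49, 0.51]
contact_force: [-1.6, -6.0, 2.2]
gripper_width: 0.0
clock: 34.7
eef_pos: [0.4066, 0.1648, 0.0703]
orientation: [-0.49, -0.509, -0.49, 0.51]
contact_force: [-1.2, -5.4, 3.1]
gripper_width: -0.0003
clock: 34.95
eef_pos: [0.4067, 0.1687, 0.0703]
orientation: [-0.49, -0.509, -0.49, 0.51]
contact_force: [-1.2, -5.3, 3.4]
gripper_width: 0.0
clock: 35.2
eef_pos: [0.4069, 0.1727, 0.0703]
orientation: [-0.49, -0.509, -0.49, 0.51]
contact_force: [-1.1, -6.3, 2.5]
gripper_width: -0.0004
```

```bash
python3 -m inch '1 0 0 -1 0;1 0 0 -2 0'
python3 -m inch '1 0 0 -1 0;1 0 0 -2 0'
python3 -m inch '1 0 0 -1 0;1 0 0 -2 0'
```

```text
clock: 35.45
eef_pos: [0.4069, 0.1746, 0.0703]
orientation: [-0.49, -0.509, -0.49, 0.51]
contact_force: [-2.2, -5.7, 2.4]
gripper_width: 0.0001
clock: 35.7
eef_pos: [0.407, 0.1766, 0.0702]
orientation: [-0.49, -0.509, -0.49, 0.51]
contact_force: [-2.4, -5.6, 3.4]
gripper_width: 0.0002
clock: 35.95
eef_pos: [0.4071, 0.1786, 0.0703]
orientation: [-0.49, -0.509, -0.49, 0.51]
contact_force: [-1.1, -7.1, 3.6]
gripper_width: 0.0
```

```bash
python3 -m inch '1 0 0 -1 0;1 0 0 -1 0'
python3 -m inch '1 0 0 -1 0;1 0 0 -2 0'
python3 look.py n side scene wrist
python3 - <<'E'
from h import *
im=cv2.imread('pics/nside.png');a=cv2.resize(im[150:240,220:310],(400,400),interpolation=2);im=cv2.imread('pics/nscene.png');cv2.imwrite('pics/ncrop.png',np.hstack([a,cv2.resize(im[130:230,180:280],(400,400),interpolation=2)]))
E
```

```text
clock: 36.2
eef_pos: [0.4071, 0.1794, 0.0703]
orientation: [-0.491, -0.509, -0.49, 0.51]
contact_force: [-2.2, -7.8, 3.6]
gripper_width: -0.0002
clock: 36.45
eef_pos: [0.4071, 0.1806, 0.0703]
orientation: [-0.491, -0.508, -0.49, 0.51]
contact_force: [-3.6, -21.5, 7.3]
gripper_width: -0.0001
side 0.095 top 137 [ 0.623 -0.28 ] 0.029 309 254 [ 81 148 239]
scene 0.095 top 228 [ 0.623 -0.278] 0.028 355 256 [ 65 125 226]
scene 0.095 top 64 [ 0.623 -0.46 ] 0.026 393 304 [101 100  99]
wrist 0.095 top 701 [0.407 0.188] 0.014 278 293 [48 49 50]
wrist 0.105 top 15462 [0.435 0.288] 0.028 363 43 [122 177 206]
wrist 0.105 top 847 [0.406 0.184] 0.014 278 313 [53 54 55]
36.6
```

View pics/ncrop.png

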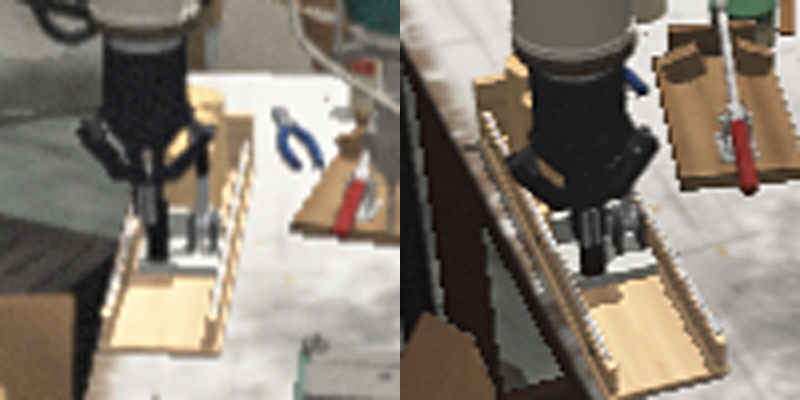

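View pics/nwrist.png

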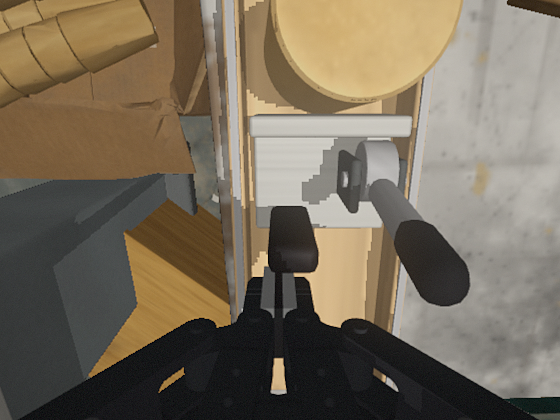

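Force rose to 21 N at y=.1806 and the third cup is at y≈.288, so the row is closed up. The fence plate is at (330,125) in the wrist view with the cup just ahead of it. I'll back off, look again and measure the lever.

```bash
python3 -m inch '1 0 0 10 0;1 0 0 25 0;1 -30 0 35 0;1 -80 0 35 0;1 -110 0 35 0;1 -110 0 35 0;1 -110 0 35 0'
python3 look.py o wrist
python3 - <<'E'
from h import *
st=manip.get_state(); M=T('wrist',st); im,d=get_image('wrist'); P=cloud('wrist',d,M)
def sel(x0,x1,y0,y1,z0,z1): return P[(d>0)&(P[...,0]>x0)&(P[...,0]<x1)&(P[...,1]>y0)&(P[...,1]<y1)&(P[...,2]>z0)&(P[...,2]<z1)]
for z0 in np.arange(.05,.14,.01):
    q=sel(.435,.48,.17,.255,z0,z0+.01)
    if len(q)>5: print('lev',round(z0,2),len(q),np.round(np.percentile(q,[2,98],axis=0),3).tolist())
q=sel(.38,.428,.15,.25,.06,.09); print('tab',np.round(np.percentile(q,[2,98],axis=0),3).tolist())
q=sel(.38,.49,.2,.30,.046,.054); print('plate',np.round(np.percentile(q,[2,98],axis=0),3).tolist())
for n in ['fence_tab','cam_hinge','cam_tip']:
  for o in place_of(n,'wrist')[:2]: print(n,np.round(w(M,o['position']),3),round(o['confidence'],2))
print(st['eef_pos'])
E
```

```text
clock: 37.48
eef_pos: [0.4057, 0.1465, 0.1796]
orientation: [-0.49, -0.509, -0.49, 0.51]
contact_force: [-0.4, 0.6, -0.3]
gripper_width: -0.0001
wrist 0.105 top 3162 [0.435 0.282] 0.026 322 18 [109 160 188]
37.525
lev 0.05 1084 [[0.436, 0.214, 0.05], [0.469, 0.254, 0.06]]
lev 0.06 575 [[0.442, 0.213, 0.06], [0.465, 0.239, 0.068]]
lev 0.07 57 [[0.448, 0.217, 0.071], [0.458, 0.227, 0.079]]
lev 0.08 76 [[0.448, 0.216, 0.08], [0.457, 0.226, 0.089]]
lev 0.09 68 [[0.448, 0.215, 0.09], [0.456, 0.224, 0.099]]
lev 0.1 45 [[0.447, 0.211, 0.101], [0.458, 0.223, 0.11]]
lev 0.11 124 [[0.447, 0.21, 0.11], [0.458, 0.222, 0.12]]
lev 0.12 185 [[0.447, 0.206, 0.12], [0.459, 0.221, 0.13]]
lev 0.13 471 [[0.448, 0.207, 0.13], [0.459, 0.219, 0.135]]
tab [[0.403, 0.192, 0.067], [0.423, 0.205, 0.085]]
plate [[0.397, 0.215, 0.047], [0.469, 0.273, 0.053]]
fence_tab [0.413 0.192 0.054] 0.86
cam_hinge [0.453 0.227 0.051] 0.65
cam_tip [0.455 0.21  0.131] 0.57
[0.40555263 0.14652958 0.17928684]
```

View pics/owrist.png

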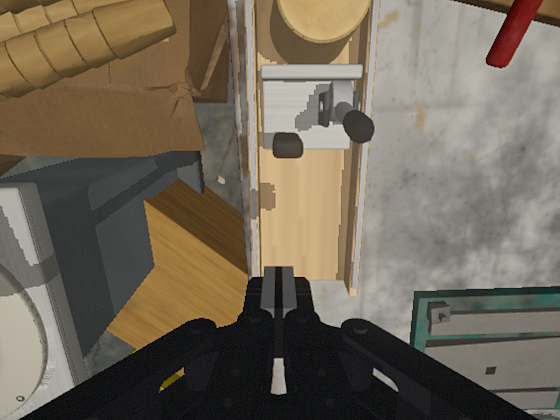

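```bash
python3 - <<'E'
from h import *
print(plan([.456,.252,.122]))
E
python3 -m inch '1 0 20 -50 0;1 0 46 -107 0;1 0 46 -107 0;1 0 46 -107 0;1 30 46 -107 0;1 50 46 -107 0;1 57 46 -107 0;1 57 46 -107 0'
python3 - <<'E'
from h import *
st=manip.get_state(); print(st['eef_pos'])
for p in [(.233,.122),(.208,.116),(.184,.100),(.172,.083),(.166,.068),(.164,.058)]: print(p,plan([.456,p[0],p[1]]))
E
```

```text
[58, 46, -107]
clock: 38.72
eef_pos: [0.456, 0.2515, 0.1237]
orientation: [0.49, 0.51, 0.49, -0.51]
contact_force: [-0.1, 0.2, 0.5]
gripper_width: -0.0002
[0.45598301 0.25150337 0.12369896]
(0.233, 0.122) [2, 1, 18]
(0.208, 0.116) [8, 2, 43]
(0.184, 0.1) [24, 3, 67]
(0.172, 0.083) [41, 3, 79]
(0.166, 0.068) [56, 3, 85]
(0.164, 0.058) [66, 3, 87]
```

```bash
python3 -m inch '1 1 1 10 0;1 2 1 20 0;1 4 1 30 0;1 8 2 44 0;1 15 2 57 0;1 24 2 67 0;1 33 2 74 0;1 41 2 79 0'
python3 -m inch '1 5 0 3 0;1 10 0 5 0;1 14 0 6 0;1 18 0 7 0'
python3 -m inch '1 2 0 1 0;1 4 0 1 0;1 6 0 1 0'
python3 look.py p side
python3 - <<'E'
from h import *
im=cv2.imread('pics/pside.png');cv2.imwrite('pics/pcrop.png',cv2.resize(im[150:240,220:310],(600,600),interpolation=2))
E
```

```text
clock: 39.72
eef_pos: [0.4549, 0.1726, 0.0815]
orientation: [-0.49, -0.509, -0.49, 0.51]
contact_force: [0.5, 0.6, 0.3]
gripper_width: 0.0002
clock: 40.22
eef_pos: [0.4548, 0.1661, 0.0641]
orientation: [0.491, 0.509, 0.49, -0.509]
contact_force: [0.2, -0.0, 1.3]
gripper_width: -0.0
clock: 40.6
eef_pos: [0.4548, 0.1651, 0.0583]
orientation: [0.49, 0.509, 0.49, -0.509]
contact_force: [-0.4, 0.4, 1.0]
gripper_width: -0.0
side 0.095 top 129 [ 0.623 -0.278] 0.029 309 253 [ 83 151 243]
side 0.105 top 75 [ 0.627 -0.532] 0.038 313 302 [100 100  96]
40.65
```

View pics/pcrop.png

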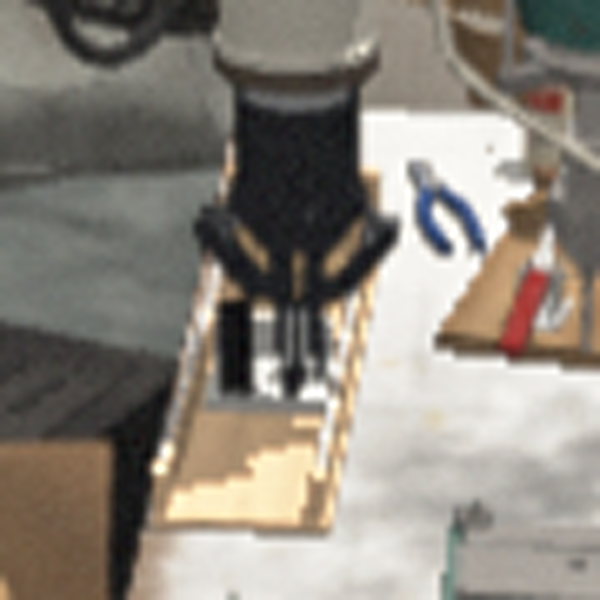

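```bash
python3 -m inch '1 1 0 0 0;1 2 0 0 0;1 2 0 0 0'
python3 -m inch '1 -20 0 0 0;1 -60 0 0 0;1 -110 0 0 0;1 -120 -30 30 0;1 -120 -60 70 0;1 -120 -60 70 0;1 -120 -60 70 0'
python3 look.py q wrist scene
python3 - <<'E'
from h import *
st=manip.get_state(); M=T('wrist',st); im,d=get_image('wrist'); P=cloud('wrist',d,M)
q=P[(d>0)&(P[...,0]>.435)&(P[...,0]<.475)&(P[...,1]>.12)&(P[...,1]<.2)&(P[...,2]>.045)]
print(len(q),np.round(np.percentile(q,[2,50,98],axis=0),3).tolist())
f=np.polyfit(q[:,1],q[:,2],1); print('slope',f[0])
print(st['eef_pos'])
E
```

```text
clock: 41.02
eef_pos: [0.4547, 0.1651, 0.0562]
orientation: [-0.49, -0.509, -0.49, 0.509]
contact_force: [-0.3, 0.8, -0.5]
gripper_width: -0.0001
clock: 41.9
eef_pos: [0.3924, 0.0975, 0.1766]
orientation: [0.49, 0.51, 0.49, -0.509]
contact_force: [0.5, 0.2, 0.7]
gripper_width: -0.0
scene 0.095 top 228 [ 0.624 -0.278] 0.028 355 256 [ 66 128 228]
42.0
1404 [[0.445, 0.142, 0.05], [0.451, 0.17, 0.056], [0.458, 0.199, 0.058]]
slope -0.02477822641166552
[0.39253797 0.09783109 0.17624578]
```

View pics/qwrist.png

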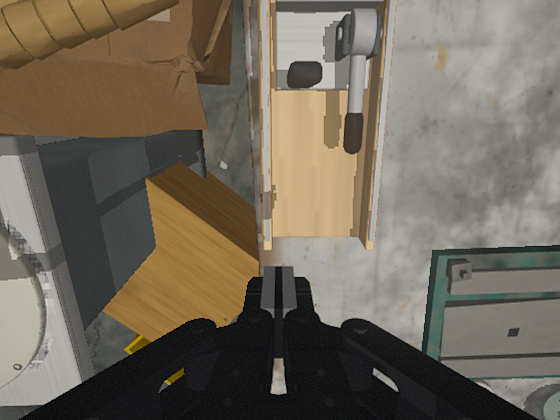

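The lever lies flat: grip end at (352,133), slope ≈ −0.025, so about 1.55 rad. I'll travel to the counter, and check the cups on the way with the fixed cameras.

```bash
python3 -m inch '1 -30 -40 50 0;1 -50 -60 110 0;1 -50 -60 170 0;1 -50 -60 230 0;1 -50 -60 290 0;1 -50 -40 340 0;1 -50 -20 380 -0.1;1 -50 20 400 -0.25;1 -50 50 410 -0.4;1 -50 50 410 -0.5'
python3 look.py r wrist scene side
python3 - <<'E'
from h import *
a=cv2.imread('pics/rside.png')[150:240,220:310];b=cv2.imread('pics/rscene.png')[130:230,180:280]
cv2.imwrite('pics/rcrop.png',np.hstack([cv2.resize(a,(400,400),interpolation=2),cv2.resize(b,(400,400),interpolation=2)]))
print(manip.get_state()['eef_pos'])
for c in ['wrist','scene','side']:
    st=manip.get_state(); M=T(c,st); im,d=get_image(c); P=cloud(c,d,M)
    q=P[(d>0)&(P[...,0]>.5)&(P[...,0]<.75)&(P[...,1]>-.6)&(P[...,1]<-.36)&(abs(P[...,2]-.128)<.005)]
    if len(q)>20: print(c,'case',len(q),cv2.minAreaRect(q[:,:2].astype(np.float32)))
    q=P[(d>0)&(P[...,0]>.53)&(P[...,0]<.61)&(P[...,1]>-.45)&(P[...,1]<-.36)&(abs(P[...,2]-.114)<.008)]
    if len(q)>20: print(c,'pad',len(q),q.mean(0),cv2.minAreaRect(q[:,:2].astype(np.float32)))
    for n in ['tally_pad','counter']:
        for o in place_of(n,c)[:2]: print(n,np.round(w(M,o['position']),3),round(o['confidence'],2))
E
```

```text
clock: 43.3
eef_pos: [0.4285, -0.3146, 0.2249]
orientation: [0.601, 0.371, 0.603, -0.37]
contact_force: [-0.7, 0.1, -0.9]
gripper_width: -0.0001
wrist 0.095 top 2767 [ 0.622 -0.275] 0.028 492 262 [  3  94 176]
scene 0.095 top 234 [ 0.623 -0.279] 0.029 355 256 [ 62 120 221]
side 0.095 top 130 [ 0.621 -0.278] 0.029 309 254 [ 81 148 241]
43.45
[ 0.42695434 -0.31399938  0.22570368]
wrist pad 121 [ 0.5841022  -0.41381543  0.11592708] ((0.5849920511245728, -0.4137379229068756), (0.008451176807284355, 0.03989018499851227), 66.15471649169922)
tally_pad [ 0.576 -0.417  0.114] 0.44
scene case 592 ((0.6020892262458801, -0.47768864035606384), (0.0727633535861969, 0.15792852640151978), 25.36619758605957)
scene pad 212 [ 0.57366943 -0.4207264   0.11499591] ((0.5749911665916443, -0.42145800590515137), (0.04956304654479027, 0.04037345200777054), 28.271162033081055)
tally_pad [ 0.576 -0.422  0.115] 0.61
tally_pad [0.417 0.189 0.052] 0.43
counter [ 0.611 -0.485 -0.002] 0.76
side case 339 ((0.6030082702636719, -0.4799160361289978), (0.06978816539049149, 0.15796878933906555), 24.66502571105957)
side pad 154 [ 0.57378856 -0.4218785   0.11409757] ((0.575062096118927, -0.421811580657959), (0.04868464544415474, 0.043996091932058334), 15.558335304260254)
tally_pad [ 0.573 -0.416  0.122] 0.45
counter [ 0.609 -0.486 -0.   ] 0.7
```

View pics/rcrop.png

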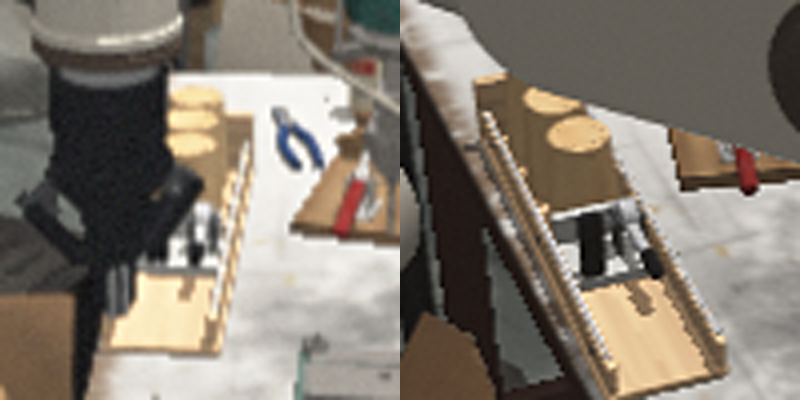

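View pics/rwrist.png

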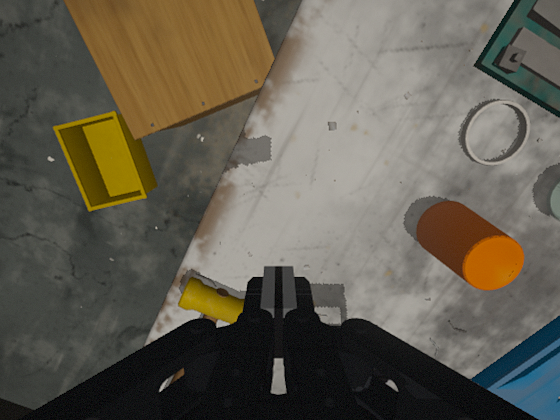

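Cups, fence and lever are unchanged in both views. Going above the pad, jaws across the counter.

```bash
python3 - <<'E'
from h import *
print(plan([.571,-.4145,.20],25.5))
E
```

```text
[27, 85, 154, 0.016]
```

```bash
python3 -m inch '1 0 30 50 0;1 10 60 110 0;1 27 85 154 0.016;1 27 85 154 0.016;1 27 85 154 0.016;1 60 85 154 0.016;1 77 85 154 0.016;1 77 85 154 0.016;1 77 85 154 0.016'
python3 look.py s scene side
python3 - <<'E'
from h import *
a=cv2.imread('pics/sside.png')[220:350,240:370];b=cv2.imread('pics/sscene.png')[230:370,310:450]
cv2.imwrite('pics/scrop.png',np.hstack([cv2.resize(a,(400,400),interpolation=2),cv2.resize(b,(400,400),interpolation=2)]))
print(manip.get_state()['eef_pos'])
E
```

```text
clock: 45.02
eef_pos: [0.5714, -0.4144, 0.151]
orientation: [0.599, 0.377, 0.598, -0.377]
contact_force: [-0.2, 0.5, 0.9]
gripper_width: -0.0005
scene 0.095 top 218 [ 0.623 -0.278] 0.028 355 256 [ 60 120 224]
side 0.095 top 127 [ 0.621 -0.279] 0.029 309 254 [ 82 150 242]
45.125
[ 0.57146294 -0.41444763  0.15083655]
```

View pics/scrop.png

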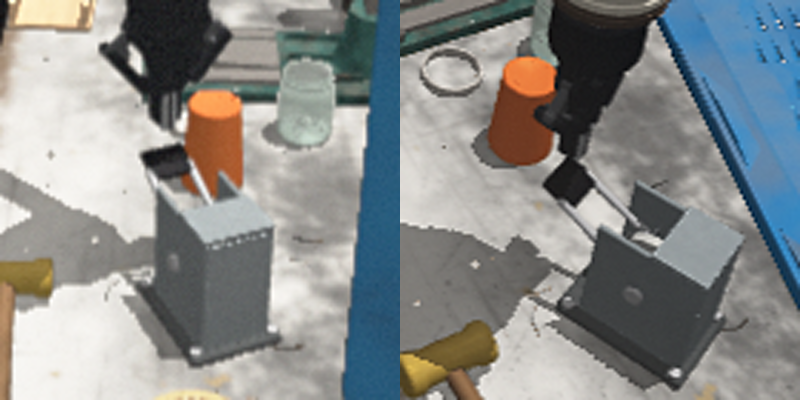

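View pics/sside.png

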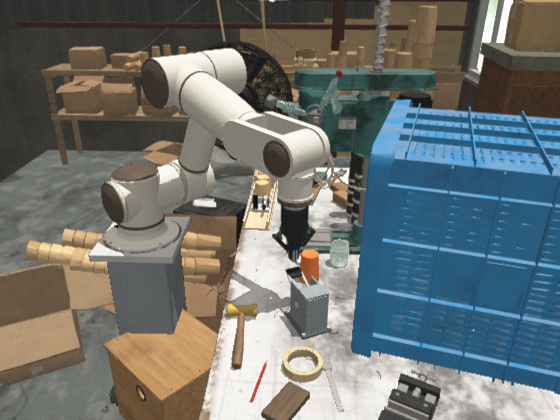

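```bash
python3 -m inch '1 15 0 0 0;1 30 0 0 0;1 40 0 0 0;1 40 0 0 0'
python3 -m inch '1 10 0 0 0;1 20 0 0 0;1 30 0 0 0;1 40 0 0 0;1 46 0 0 0;1 50 0 0 0;1 50 0 0 0'
python3 -m inch '1 2 0 0 0;1 4 0 0 0;1 4 0 0 0'
```

```text
clock: 45.62
eef_pos: [0.571, -0.414, 0.1082]
orientation: [0.598, 0.377, 0.599, -0.377]
contact_force: [0.1, -1.3, 1.3]
gripper_width: -0.0002
clock: 46.5
eef_pos: [0.5714, -0.4145, 0.0593]
orientation: [0.598, 0.377, 0.598, -0.377]
contact_force: [-0.1, 0.5, 4.8]
gripper_width: -0.0
clock: 46.88
eef_pos: [0.5716, -0.4148, 0.0567]
orientation: [0.599, 0.377, 0.597, -0.377]
contact_force: [-1.9, 0.3, 14.0]
gripper_width: -0.0
```

The stop is reached (14 N at z=.0567), so that is press 1. Letting it up.

```bash
python3 -m inch '1 -20 0 0 0;1 -50 0 0 0;1 -84 0 0 0;1 -84 0 0 0;1 -84 0 0 0;1 -84 0 0 0'
python3 look.py t scene side
python3 - <<'E'
from h import *
a=cv2.imread('pics/tside.png')[220:350,240:370];b=cv2.imread('pics/tscene.png')[230:370,310:450]
cv2.imwrite('pics/tcrop.png',np.hstack([cv2.resize(a,(400,400),interpolation=2),cv2.resize(b,(400,400),interpolation=2)]))
E
```

```text
clock: 47.62
eef_pos: [0.5709, -0.4139, 0.1383]
orientation: [0.598, 0.377, 0.599, -0.377]
contact_force: [0.2, -0.7, -0.7]
gripper_width: -0.0
scene 0.095 top 217 [ 0.622 -0.278] 0.029 354 256 [ 60 119 221]
scene 0.095 top 66 [ 0.622 -0.46 ] 0.028 394 304 [94 93 91]
side 0.095 top 138 [ 0.626 -0.279] 0.032 309 254 [ 80 146 238]
47.725
```

View pics/tcrop.png

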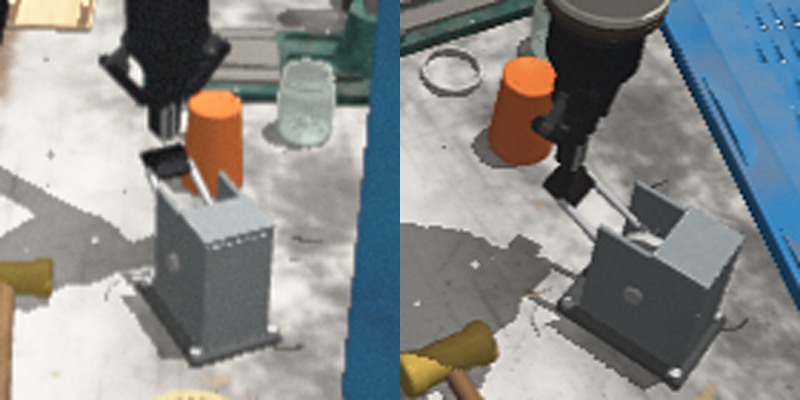

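View pics/tside.png

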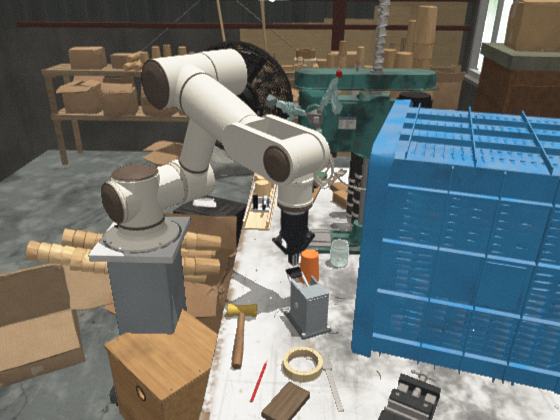

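The pad is fully back up at (165,160) in the crop. Presses two and three follow the same way.

```bash
python3 -m inch '1 15 0 0 0;1 30 0 0 0;1 45 0 0 0;1 60 0 0 0;1 72 0 0 0;1 80 0 0 0;1 84 0 0 0;1 84 0 0 0;1 84 0 0 0'
python3 -m inch '1 -20 0 0 0;1 -50 0 0 0;1 -84 0 0 0;1 -84 0 0 0;1 -84 0 0 0;1 -84 0 0 0'
```

```text
clock: 48.85
eef_pos: [0.5715, -0.4147, 0.0566]
orientation: [0.599, 0.377, 0.598, -0.377]
contact_force: [-3.4, 2.4, 14.9]
gripper_width: -0.0001
clock: 49.6
eef_pos: [0.5709, -0.414, 0.1382]
orientation: [0.598, 0.377, 0.599, -0.377]
contact_force: [0.4, 0.6, 0.2]
gripper_width: -0.0001
```

```bash
python3 -m inch '1 15 0 0 0;1 30 0 0 0;1 45 0 0 0;1 60 0 0 0;1 72 0 0 0;1 80 0 0 0;1 84 0 0 0;1 84 0 0 0;1 84 0 0 0'
python3 -m inch '1 -20 0 0 0;1 -50 0 0 0;1 -84 0 0 0;1 -110 0 0 0;1 -140 0 0 0;1 -140 0 0 0'
```

```text
clock: 50.72
eef_pos: [0.5715, -0.4147, 0.0566]
orientation: [0.599, 0.377, 0.598, -0.377]
contact_force: [-3.6, 2.8, 15.2]
gripper_width: -0.0003
clock: 51.48
eef_pos: [0.5718, -0.4148, 0.1986]
orientation: [0.6, 0.377, 0.597, -0.377]
contact_force: [-0.5, -0.5, -0.2]
gripper_width: 0.0002
```

All three presses reached the stop. I'll move away and make a final check of the rack and counter.

```bash
python3 - <<'E'
from h import *
print(plan([.35,-.30,.25],-2.1),plan([.35,.10,.25],-2.1))
E
```

```text
[-53, -151, -199, 0.483] [-54, 22, -560, 0.483]
```

```bash
python3 -m inch '1 -50 -30 -10 0;1 -53 -75 -60 0.1;1 -53 -110 -120 0.2;1 -53 -140 -170 0.3;1 -53 -151 -199 0.483;1 -53 -151 -199 0.483;1 -53 -151 -199 0.483;1 -53 -151 -199 0.483;1 -53 -151 -199 0.483'
python3 -m inch '1 0 0 60 0;1 0 0 0 0;1 0 0 -60 0;1 0 0 -120 0;1 0 0 -180 0;1 0 0 -240 0;1 0 0 -300 0;1 0 0 -360 0;1 0 0 -400 0;1 0 0 -400 0'
python3 - <<'E'
from h import *
print(manip.get_state()['eef_pos'])
E
```

```text
clock: 52.6
eef_pos: [0.3495, -0.3001, 0.2479]
orientation: [-0.491, -0.509, -0.491, 0.509]
contact_force: [-0.3, 0.1, -0.1]
gripper_width: 0.0001
clock: 53.85
eef_pos: [0.3639, 0.1023, 0.2481]
orientation: [-0.492, -0.508, -0.492, 0.508]
contact_force: [0.0, -0.8, 0.2]
gripper_width: 0.0003
[0.36387639 0.10226742 0.24814061]
```

```bash
python3 -m inch '1 0 0 -60 0;1 0 0 -80 0;1 0 0 -80 0;1 0 0 -80 0'
python3 look.py u wrist scene side
python3 - <<'E'
from h import *
a=cv2.imread('pics/uside.png')[220:350,240:370];b=cv2.imread('pics/uscene.png')[230:370,310:450]
cv2.imwrite('pics/ucrop.png',np.hstack([cv2.resize(a,(400,400),interpolation=2),cv2.resize(b,(400,400),interpolation=2)]))
st=manip.get_state(); M=T('wrist',st); im,d=get_image('wrist'); P=cloud('wrist',d,M)
q=P[(d>0)&(P[...,0]>.435)&(P[...,0]<.475)&(P[...,1]>.14)&(P[...,1]<.2)&(P[...,2]>.045)];print('lever slope',len(q) and np.polyfit(q[:,1],q[:,2],1)[0])
for o in place_of('tally_pad','scene')[:2]: print(np.round(w(T('scene'),o['position']),3),o['confidence'])
E
```

```text
clock: 54.35
eef_pos: [0.3672, 0.1791, 0.2481]
orientation: [-0.491, -0.509, -0.491, 0.509]
contact_force: [0.4, -1.0, -0.3]
gripper_width: 0.0003
wrist 0.105 top 4188 [0.435 0.288] 0.027 362 63 [115 168 197]
scene 0.095 top 227 [ 0.624 -0.278] 0.028 355 256 [ 68 130 229]
scene 0.095 top 63 [ 0.623 -0.462] 0.027 392 304 [109 108 107]
side 0.095 top 124 [ 0.622 -0.279] 0.029 309 254 [ 81 149 241]
54.5
lever slope -0.02491546495286305
[ 0.575 -0.419  0.114] 0.71
```

View pics/uwrist.png

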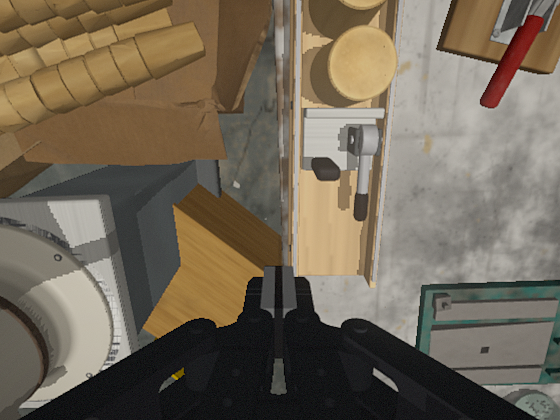

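View pics/ucrop.png

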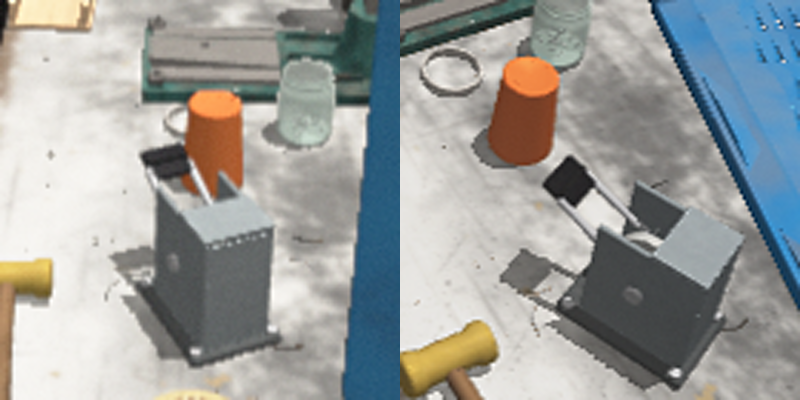

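The lever is flat, cup 3 is at the fence and the counter lever is up. One more look, further along, at all three cups.

```bash
python3 -m inch '1 0 0 -60 0;1 0 0 -110 0;1 0 0 -110 0;1 0 0 -110 0'
python3 look.py v wrist
python3 - <<'E'
from h import *
a=np.deg2rad(-2.05);X=np.array([np.cos(a),np.sin(a)]);Y=np.array([-np.sin(a),np.cos(a)]);o=np.array([.4333,.2573])
st=manip.get_state(); M=T('wrist',st); im,d=get_image('wrist'); P=cloud('wrist',d,M)
m=((d>0)&(abs(P[...,2]-.104)<.005)).astype(np.uint8); n,l=cv2.connectedComponents(m)
for i in range(1,n):
    if (l==i).sum()>500:
        c,r=cv2.minEnclosingCircle(P[l==i][:,:2].astype(np.float32)); c=np.array(c)-o; print('rack xy',round(c@X,4),round(c@Y,4),round(r,3))
E
```

```text
clock: 55.1
eef_pos: [0.3709, 0.2893, 0.2481]
orientation: [-0.491, -0.509, -0.491, 0.509]
contact_force: [0.5, -0.4, 0.1]
gripper_width: -0.0002
wrist 0.105 top 4429 [0.437 0.416] 0.028 359 37 [114 168 198]
wrist 0.105 top 3571 [0.434 0.352] 0.027 354 124 [119 173 203]
wrist 0.105 top 2913 [0.436 0.288] 0.027 352 199 [119 172 201]
55.15
rack xy -0.0023 0.1591 0.028
rack xy -0.0021 0.0947 0.028
rack xy 0.0011 0.0305 0.028
```

View pics/vwrist.png

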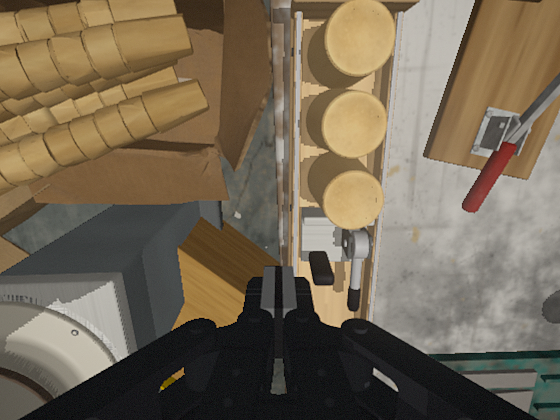

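All three cups stand in the lane at (359,37), (354,124) and (352,199), close together and within 3 mm of the middle. The lever is flat. Handing in.

```bash
python3 -c "
from station import manip; print(manip.close_job())"
```

```text
the job is handed in; nothing more can be done
None
```

The job is done and handed in at about 55 s. The hand-in call gave no verdict.

- **Cups:** I put the three bamboo cups mouth down in the rack lane and left the orange look-alike alone.
- **Fence and lever:** I slid the fence up until the row resisted at about 21 N, then folded the cam lever flat.
- **Counter:** Only after that, I pressed the counter lever fully down three times, meeting its stop each time (14–15 N) and letting it come up in between.

In the last pictures:
- The cups stood about 64 mm apart and within about 2.3 mm of the lane's middle. That is slightly under their 66 mm bottom diameter, within measuring error.
- The cam lever measured about 1.55 rad.
- The counter pad was back at its rest height of about 114 mm, and the robot was touching nothing.

I couldn't see the tally wheel, so the count of three rests on the three full presses. I didn't see any cup get knocked aside, and no check failed. The counter was measured from pictures to within about 3–4 mm, which was enough for the presses.

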